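# Mount the lens carriage on the school optics bench

### The job

Pick up the lens carriage, slide it onto the dovetail rail from the rail's open end and push it fully home against the end stop, with the clamp knob still loose. Then turn its side clamp knob clockwise as far as it goes so that the carriage is clamped, and let go. Do not knock over the small capped jar.

Things in the scene. Friction and masses are not known exactly. Their poses are not given: they have to be found in the camera images.
- carriage: Loose lens carriage, 0.4 kg, standing on its two jaws: black slide body 80 mm long (own x, sliding direction), 60 mm wide (y), top at 27 mm; a grey lens block on it; an ear 44 mm long (x), height 17 to 27 mm, reaches to y +97 mm and carries the clamp knob. Origin: centre of the jaws' underside, z up; 19 mm above the table when seated on the rail. Either end may go on first.
- lens_block (a point): In the grey lens block, where to grip the carriage: carriage frame x 0, y 0, z 56 mm. The block is 30 mm in x, 40 mm in y (grip across these 40 mm), from height 27 to 70 mm, round lens in its x faces.
- groove (a point): Centre of the roof of the carriage's dovetail groove: carriage frame x 0, y 0, z 17 mm. The groove runs under the whole 80 mm, open at both ends, 17 mm deep, 29 mm wide at the underside, 44 mm at the roof: 2 mm clearance each side of the rail. The roof rests on the rail's top.
- knob_grip (a point): On the vertical axis of the clamp knob at mid grip: carriage frame x 0, y +75 mm, z 57 mm. The knob is an upright steel bar 44 mm long, 14 mm thick, 28 mm high (39 to 67 mm above the carriage's underside; the ear's top is at 27 mm).
- clamp_knob (a joint): Clamp knob angle, rad: 0 loose, bar along the carriage's x; grows clockwise seen from above to the stop at 1.3. Starts at 0 to 0.2 (loose). It takes about 0.15 N m all the way and stays where it is left.
- rail: Dovetail bench, fixed. Own x: along the rail from open end to stop; z up; origin on the table, mid-width. Foot plate 90 mm wide, x -106 to +120, 10 mm high, then a 60 mm wide pad to 16 mm; aluminium dovetail bar x -85 to +100 mm, height 16 to 36 mm, 22 mm wide below, 40 mm at the top. Carriage fully home: its origin at x +60, y 0, z 19 mm here.
- rail_mouth (a point): Centre of the rail's open end: rail frame x -105, y 0, z 36 mm (level of the bar's top face). The last 20 mm are a tapered nose, at its tip 26 mm wide with its top at 32 mm.
- stop_face (a point): Centre of the stop's face, where the carriage ends: rail frame x +100, y 0, z 38 mm. The stop is a grey block 60 mm wide, 20 mm thick, up to 60 mm high.
- jar: Bystander: capped clear jar 54 mm across, 95 mm high, standing loose between robot and rail. Origin: centre of its underside.
There are look-alikes about, which are no part of the job. Leave any blue look-alike of the carriage alone.

How it is judged:
By the outcome, as a careful person would: the job done as asked, in the order asked, and still so for the second after the job is handed in, with the robot touching nothing.
It also fails if it takes over 48 s, if anything falls off the work surface, if the arm or the gripper's body presses on something with over 40 N, if the wrist force passes 120 N, or if a joint passes its speed limit or range.

### The arm

A 7-joint arm with a two-finger parallel gripper is mounted at the origin on the work surface. World frame = base frame: x ahead of the robot, y to its left, z up, the work surface at z = 0. Lengths are in mm, angles in degrees, forces in N, time in s.
With the tool pointing down it reaches from about 400 to 850 mm from the base axis. Payload 4.5 kg.
Tool frame: the origin (TCP) lies midway between the tips of the shut fingers; the grasp point (between the pads) lies 19 mm behind it; z points along the fingers, y is the direction in which the jaws open and shut (so a half turn about z gives the same grasp; the last joint's range is limited). The gripper opens to 88 mm and grips with 3 to 60 N. Pads are 18 mm wide; open, the fingers measure 123 mm over their backs; the gripper's body (75 mm by 187 mm) begins 45 mm behind the grasp point.
Start: joints at [73.384, 39.483, -11.15, 89.685, 9.013, 51.709, -12.324], TCP at [198.886, -592.535, 238.743] pointing down, gripper open.
Joint ranges: [-172.22, 172.22], [-26.19, 119.32], [-84.43, 86.54], [7.71, 146.69], [-57.33, 237.33], [2.42, 119.75], [-152.13, 152.13]. Speed limits (degrees/s): [147.25, 147.25, 180, 180, 180, 180, 180].

### API

Orientations are given as a 3x3 rotation matrix whose columns are the frame's x, y, z axes.
In Python, from plant import bot gives the robot as it stands.
- The arm moves only by the tool move_arm, never from a script. Its argument "commands" is a list of rows, each a list of 3 entries, a list of its own where there are three numbers: the shift along the tool's x, y, z in cm, then the turn, a rotation vector about the tool's x, y, z in rad, then the closure, from -1 (fully open) to 1 (shut). In form: [[[dx, dy, dz], [rx, ry, rz], claw], ...]. A call has 1 to 20 rows; each row is the pose to reach, as a shift and turn from the pose measured when the call began, along the tool's axes at that moment; what a row does not reach only later rows make up. A row lasts 1/8 s, in which the tool goes at most 62.5 mm and 10.7 degrees, less where a joint would pass 70% of its speed; a pose out of reach is approached as far as the arm can. A call with a gripper value outside its range is refused whole. The fingers move at their own pace and stop on an object; "squeeze" is the grip in N (left out, the last holds). Time passes only in rows, so rows that repeat a pose let the fingers close. It gives the time, the measured TCP pose, the force and the opening at its end, in the units of the state.
- bot.read_state(): the state, without advancing time (a new reading comes with each control period).
- bot.camera(name): name is "scene" or "top"; returns (picture, depth): 400x640x3 uint8, red, green, blue; 400x640 float32, mm along the optical axis (not along the pixel's ray), 0 where there is no reading.
- bot.calibration(name): a dict with "fx", "fy", "cx", "cy" (pixels), "camera_from_world" (4x4, takes a point from world to camera coordinates). Camera axes: x right, y down, z forward; pixel columns grow to the right and rows downward; lengths in mm; the calibration is good to about 2 mm. A picture is of the moment at which its call begins. calibration takes no time and is no camera call.
- bot.finish_job(): hands the job in, once; it reports no verdict.
The state is a dict: "time_s": time; "qpos": joint angles; "joint_vel": joint speeds; "effort": joint torques, N m; "eef_pos": TCP position; "tool_rot": TCP orientation; "contact_force": force on the tool from outside, world axes, zero at the start; "wrist_torque": the same for the moment, N m; "finger_gap": opening from 0.0 (shut) to 1.0 (fully open).
Only numpy, scipy, OpenCV 4.12 (cv2) and the standard library are available. Lean on these libraries where they do the work, as an engineer would, in place of code of your own. Each camera call takes 0.05 s, during which the arm holds its last target.

## Working session

There is one attempt and no reset: what is moved stays moved. The work goes in short steps, Python scripts to look and compute and a tool call to move; the robot and the scene stay as the last step left them, time stands still between calls to the robot, and variables do not carry over. Pictures are saved under pics/ and viewed, and the job is handed in when it is done.

Besides the shell and the picture viewer there is one more tool, called as name([rows], argument=value, ...), one row to a line, values as JSON. move_arm: Moves the arm, as the interface text tells. Its arguments: {"type":"object","properties":{"commands":{"type":"array"},"squeeze":{"type":"number"}},"required":["commands"]}

```bash
ls; mkdir -p pics; python3 - <<'E'
from plant import bot
import cv2, numpy as np
for n in ("scene","top"):
    p,d=bot.camera(n); cv2.imwrite(f"pics/{n}0.png",p[:,:,::-1]); np.savez(f"{n}0.npz",p=p,d=d)
    c=bot.calibration(n); print(n,c)
s=bot.read_state(); print(s)
E
```

```text
pics
scene {'fx': 408.9280429503238, 'fy': 408.9280429503238, 'cx': 316.56493455869514, 'cy': 199.50892198241408, 'camera_from_world': array([[-7.41470161e-01,  6.70954655e-01,  6.46923050e-03,
         3.12850938e+02],
       [ 3.96392940e-01,  4.45791147e-01, -8.02585130e-01,
        -1.54105733e+02],
       [-5.41382155e-01, -5.92528568e-01, -5.96502522e-01,
         1.10571673e+03],
       [ 0.00000000e+00,  0.00000000e+00,  0.00000000e+00,
         1.00000000e+00]])}
top {'fx': 397.8088914649769, 'fy': 397.8088914649769, 'cx': 317.8340822540861, 'cy': 202.28003229826172, 'camera_from_world': array([[ 4.26425675e-03, -9.99849404e-01,  1.68221954e-02,
         3.46630215e+01],
       [-9.98177907e-01, -5.26844800e-03, -6.01091406e-02,
         4.78515274e+02],
       [ 6.01887152e-02, -1.65352230e-02, -9.98050051e-01,
         9.34189088e+02],
       [ 0.00000000e+00,  0.00000000e+00,  0.00000000e+00,
         1.00000000e+00]])}
{'time_s': 0.1, 'qpos': array([ 73.38503628,  39.52889233, -11.14541108,  89.73792402,
         9.01118587,  51.70882457, -12.32367865]), 'joint_vel': array([-0.00878748, -0.17216799,  0.06095709, -0.14138107,  0.07688862,
       -0.0644639 , -0.01310928]), 'effort': array([-3.23010761e-03, -5.28499174e+01, -1.27120011e+00, -1.53836578e+01,
       -5.24451735e-02,  2.02137933e-03,  5.29913359e-05]), 'eef_pos': array([ 198.63844588, -592.00416975,  237.98931839]), 'tool_rot': array([[ 9.48014507e-01,  3.18226526e-01, -6.10752062e-04],
       [ 3.18227098e-01, -9.48013289e-01,  1.52230115e-03],
       [-9.45644644e-05, -1.63752143e-03, -9.99998655e-01]]), 'contact_force': array([-0.24728529, -0.20606782, -0.66876558]), 'wrist_torque': array([-0.02128862,  0.04305581, -0.00314432]), 'finger_gap': 1.0006746202342038}
```

View pics/scene0.png

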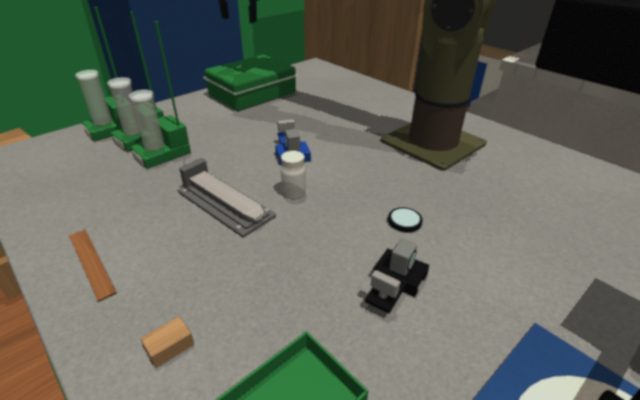

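View pics/top0.png

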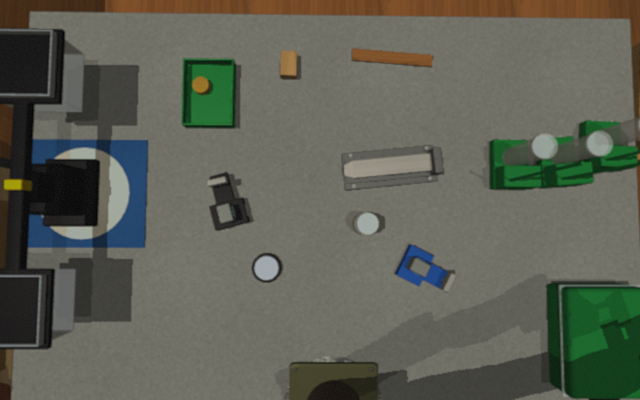

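The black carriage is at top (228,205), with its knob at (217,181). The blue look-alike is at (425,265). The rail runs from (345,168), its open end, to the stop at (435,160), and the jar is at (367,222). I'll enlarge the carriage and rail.

```bash
cat > h.py <<'E'
import numpy as np, cv2
from plant import bot
def px2w(n,uv,z):
    c=bot.calibration(n);T=c["camera_from_world"];R,t=T[:3,:3],T[:3,3]
    uv=np.atleast_2d(uv).astype(float)
    d=np.c_[(uv[:,0]-c["cx"])/c["fx"],(uv[:,1]-c["cy"])/c["fy"],np.ones(len(uv))]@R
    o=-R.T@t; s=(z-o[2])/d[:,2]
    return o+d*s[:,None]
def w2px(n,P):
    c=bot.calibration(n);T=c["camera_from_world"];q=np.atleast_2d(P)@T[:3,:3].T+T[:3,3]
    return np.c_[q[:,0]/q[:,2]*c["fx"]+c["cx"],q[:,1]/q[:,2]*c["fy"]+c["cy"]]
def cloud(n,d):
    c=bot.calibration(n);T=c["camera_from_world"];v,u=np.mgrid[:400,:640]
    P=np.dstack([(u-c["cx"])/c["fx"]*d,(v-c["cy"])/c["fy"]*d,d])
    return (P-T[:3,3])@T[:3,:3]
E
python3 - <<'E'
from h import *
p=np.load("top0.npz")["p"];q=np.load("scene0.npz")["p"]
def crop(p,u,v,w,h,k):return cv2.resize(np.ascontiguousarray(p[v:v+h,u:u+w,::-1]),None,fx=k,fy=k,interpolation=cv2.INTER_CUBIC)
a=crop(p,200,165,60,75,5);b=crop(p,330,135,125,75,4)
c=crop(q,355,230,85,85,5)
def stack(*L):
    H=max(x.shape[0] for x in L);return np.hstack([np.pad(x,((0,H-x.shape[0]),(0,8),(0,0))) for x in L])
cv2.imwrite("pics/c1.png",cv2.convertScaleAbs(a if 0 else stack(a,c),alpha=1.6));cv2.imwrite("pics/c2.png",b)
for n in("top","scene"):
    d=np.load(n+"0.npz")["d"];W=cloud(n,d)
    m=(abs(W[...,2])<15);print(n,np.median(W[...,2][m]))
W=cloud("top",np.load("top0.npz")["d"])
for u,v in[(392,167),(225,212),(217,181),(367,222),(420,267),(435,155),(350,170),(300,150)]:print(u,v,W[v,u].round(1))
E
```

```text
top 0.367087984056115
scene 0.004696757360955439
392 167 [ 560.9 -136.5   36. ]
225 212 [452.1 244.5  71.7]
217 181 [522. 265.  66.]
367 222 [421.3  52.6 960.5]
420 267 [ 331.7 -190.3   71.3]
435 155 [ 585.9 -231.1   59.3]
350 170 [553.4 -37.9  34.5]
300 150 [606.6  80.7  -0. ]
```

View pics/c1.png

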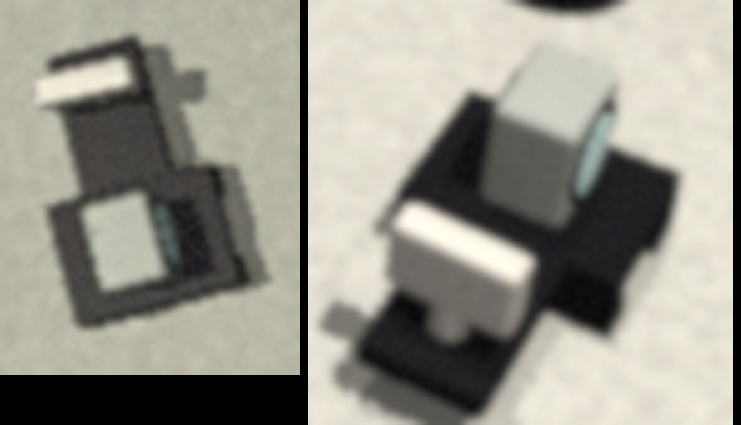

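View pics/c2.png

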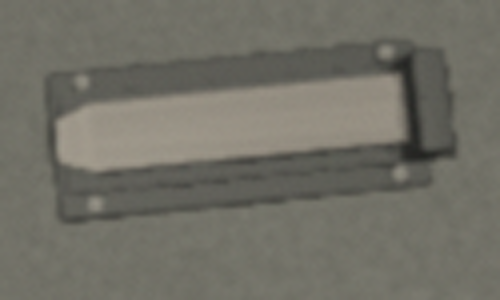

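The black piece in the left crop has an ear with a bright knob bar, a grey lens block and a groove under its end, so it is the carriage. The blue one is the decoy. Next I measure the poses using masks and depth.

```bash
python3 - <<'E'
from h import *
z=np.load("top0.npz");p,d=z["p"],z["d"];W=cloud("top",d);H=W[...,2]
v,u=np.mgrid[:400,:640]
def box(u0,u1,v0,v1):return (u>=u0)&(u<=u1)&(v>=v0)&(v<=v1)
def rect(m,name,zz):
    m=m.astype(np.uint8);n,l,s,c=cv2.connectedComponentsWithStats(m);k=1+np.argmax(s[1:,4]);m=(l==k)
    P=px2w("top",np.c_[u[m],v[m]],zz)[:,:2].astype(np.float32)
    print(name,m.sum(),"mean",P.mean(0).round(1),"z",np.median(H[m]).round(1),"minrect",cv2.minAreaRect(P))
    return P
rect(box(200,260,190,240)&(H>60)&(H<90),"block",70)
rect(box(200,260,165,195)&(H>55)&(H<90),"knob",67)
rect(box(200,260,165,240)&(H>20)&(H<45),"body/ear",27)
rect(box(200,260,165,240)&(H>20)&(H<90)&(p.max(2)<60),"dark",27)
P=rect(box(335,450,135,200)&(H>33)&(H<42),"railtop",36)
rect(box(335,450,135,200)&(H>52)&(H<70),"stop",60)
rect(box(335,450,135,200)&(H>5)&(H<14),"foot",10)
rect(box(335,450,135,200)&(H>5)&(H<70),"all",10)
# rail colour mask
hsv=cv2.cvtColor(p,cv2.COLOR_RGB2HSV);
rect(box(335,450,135,200)&(H>28)&(H<42),"railtop+nose",36)
# scene view knob/block/rail with depth
z=np.load("scene0.npz");d=z["d"];W=cloud("scene",d);H=W[...,2]
def sc(c,r,lo,hi,name):
    m=(np.hypot(W[...,0]-c[0],W[...,1]-c[1])<r)&(H>lo)&(H<hi)
    P=W[m];print("scene",name,m.sum(),P.mean(0).round(1),cv2.minAreaRect(P[:,:2].astype(np.float32)))
sc((452,244),45,68,80,"block");sc((522,262),40,65,75,"knob");sc((560,-136),130,34,38,"railtop");sc((585,-240),60,58,63,"stop")
# jar: cap colour
E
```

```text
block 261 mean [449.7 245.9] z 69.6 minrect ((449.94403076171875, 245.95932006835938), (40.378883361816406, 33.00038146972656), 18.904041290283203)
knob 134 mean [521.2 266.9] z 66.9 minrect ((521.1365966796875, 266.79937744140625), (15.10657787322998, 44.56835174560547), 13.517754554748535)
body/ear 1010 mean [472.4 251.1] z 27.1 minrect ((481.8817443847656, 255.99447631835938), (126.76839447021484, 80.67064666748047), 15.827919006347656)
dark 975 mean [471.6 248.7] z 27.2 minrect ((481.80303955078125, 254.75128173828125), (125.93220520019531, 78.30351257324219), 15.84807300567627)
railtop 1396 mean [ 564.3 -128.6] z 36.2 minrect ((563.9745483398438, -126.4453125), (40.19346237182617, 207.6455535888672), 5.857550621032715)
stop 240 mean [ 574.9 -235.5] z 59.8 minrect ((574.7133178710938, -235.35028076171875), (60.18849563598633, 21.735517501831055), 5.9501237869262695)
foot 617 mean [ 528.1 -132.8] z 10.0 minrect ((527.5256958007812, -135.01046752929688), (225.7244110107422, 47.908451080322266), 87.28589630126953)
all 3609 mean [ 565.3 -140. ] z 18.9 minrect ((565.138427734375, -142.690185546875), (90.16390991210938, 242.8208465576172), 5.903668403625488)
railtop+nose 1477 mean [ 564.1 -128.5] z 36.1 minrect ((568.8922119140625, -130.8189239501953), (57.50643539428711, 216.35142517089844), 2.602928876876831)
scene block 288 [452.3 248.   69.7] ((451.5573425292969, 247.60302734375), (40.67568588256836, 28.896507263183594), 17.341434478759766)
scene knob 187 [523.9 268.4  66.7] ((523.93017578125, 267.5565490722656), (15.08670425415039, 42.75178527832031), 12.915342330932617)
scene railtop 1068 [ 564.4 -127.9   35.7] ((527.41748046875, -143.02987670898438), (128.4120330810547, 217.12368774414062), 8.984318733215332)
scene stop 119 [ 577.8 -236.1   59.6] ((577.3489990234375, -236.75033569335938), (59.14438247680664, 20.016881942749023), 6.123604774475098)
```

```bash
cat >> h.py <<'E'
from scipy.spatial.transform import Rotation as Ro
def go(tx,ty,tz,yaw):
    "cm, rotvec from present pose to TCP world target with tool y at yaw deg, tool down"
    s=bot.read_state();R=np.array(s["tool_rot"]);a=np.radians(yaw)
    y=np.array([np.cos(a),np.sin(a),0]);zz=np.array([0,0,-1.]);T=np.c_[np.cross(y,zz),y,zz]
    print("shift cm",(R.T@(np.array([tx,ty,tz])-s["eef_pos"])/10).round(2),"rot",Ro.from_matrix(R.T@T).as_rotvec().round(3))
def st():
    s=bot.read_state();R=s["tool_rot"]
    print("t",round(s["time_s"],2),"pos",s["eef_pos"].round(1),"yaw",np.degrees(np.arctan2(R[1,1],R[0,1])).round(2),"tilt",(R[:2,2]).round(4),"F",s["contact_force"].round(1),"M",s["wrist_torque"].round(2),"gap mm",round(88*s["finger_gap"],1),"q",s["qpos"].round(0))
E
python3 - <<'E'
from h import *
z=np.load("top0.npz");p,d=z["p"],z["d"];W=cloud("top",d)
for u,v in[(20,60),(60,190),(80,190),(120,190),(20,190),(45,60),(30,310),(75,310)]:print(u,v,W[v,u].round(0))
print("jar",px2w("top",[367,222],95).round(0),px2w("scene",[292,158],95).round(0))
go(460,-100,260,-30)
go(450.6,246.7,150,15.9)
go(450.6,246.7,37,15.9)
E
```

```text
20 60 [744. 625. 189.]
60 190 [496. 585. 112.]
80 190 [501. 580.  48.]
120 190 [506. 512.   0.]
20 190 [488. 611. 192.]
45 60 [744. 575. 192.]
30 310 [262. 581. 192.]
75 310 [222. 608.   0.]
jar [[431. -69.  95.]] [[434. -63.  95.]]
shift cm [ 40.43 -38.33  -2.14] rot [-0.002 -0.001 -0.723]
shift cm [ 50.58 -71.48   8.91] rot [-1.000e-03 -1.000e-03 -1.524e+00]
shift cm [ 50.58 -71.46  20.21] rot [-1.000e-03 -1.000e-03 -1.524e+00]
```

move_arm([
  [[40.4,-38.3,-2],[0,0,-0.72],-0.45],
  [[40.4,-38.3,-2],[0,0,-0.72],-0.45],
  [[40.4,-38.3,-2],[0,0,-0.72],-0.45],
  [[40.4,-38.3,-2],[0,0,-0.72],-0.45],
  [[40.4,-38.3,-2],[0,0,-0.72],-0.45],
  [[40.4,-38.3,-2],[0,0,-0.72],-0.45],
  [[40.4,-38.3,-2],[0,0,-0.72],-0.45],
  [[40.4,-38.3,-2],[0,0,-0.72],-0.45],
  [[40.4,-38.3,-2],[0,0,-0.72],-0.45],
  [[50.6,-71.5,8.9],[0,0,-1.52],-0.45],
  [[50.6,-71.5,8.9],[0,0,-1.52],-0.45],
  [[50.6,-71.5,8.9],[0,0,-1.52],-0.45],
  [[50.6,-71.5,8.9],[0,0,-1.52],-0.45],
  [[50.6,-71.5,8.9],[0,0,-1.52],-0.45],
  [[50.6,-71.5,8.9],[0,0,-1.52],-0.45],
  [[50.6,-71.5,8.9],[0,0,-1.52],-0.45],
  [[50.6,-71.5,8.9],[0,0,-1.52],-0.45],
], squeeze=40)

```text
time_s: 2.22
eef_pos: [450.5, 246.0, 149.8]
tool_rot: [[-0.269, 0.963, -0.001], [0.963, 0.269, -0.0], [0.0, -0.001, -1.0]]
contact_force: [0.5, 0.2, 0.3]
finger_gap: 0.727
```

```bash
python3 - <<'E'
from h import *
st();go(450.6,246.7,37,15.9)
p,d=bot.camera("scene");cv2.imwrite("pics/s1.png",cv2.resize(p[150:350,280:500,::-1],None,fx=3,fy=3,interpolation=2))
E
```

```text
t 2.23 pos [450.5 246.  149.8] yaw 15.63 tilt [-0.0014 -0.0002] F [0.5 0.2 0.3] M [-0.08 -0.1  -0.02] gap mm 64.0 q [-18.  41. -26. 113.  31.  33. -49.]
shift cm [ 0.06  0.04 11.28] rot [-0.001 -0.    -0.005]
```

View pics/s1.png

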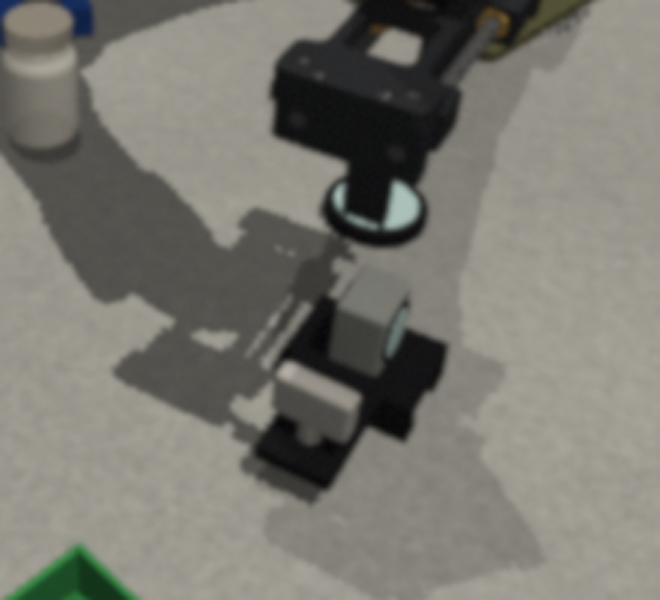

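The gripper hangs above the lens block (around crop pixel 370,290) and nothing has been disturbed. I'm descending and gripping.

move_arm([
  [[0,0,4],[0,0,0],-0.45],
  [[0.05,0.05,8],[0,0,-0.005],-0.45],
  [[0.05,0.05,10],[0,0,-0.005],-0.45],
  [[0.05,0.05,11.3],[0,0,-0.005],-0.45],
  [[0.05,0.05,11.3],[0,0,-0.005],-0.45],
  [[0.05,0.05,11.3],[0,0,-0.005],1],
  [[0.05,0.05,11.3],[0,0,-0.005],1],
  [[0.05,0.05,11.3],[0,0,-0.005],1],
  [[0.05,0.05,11.3],[0,0,-0.005],1],
], squeeze=40)

```text
time_s: 3.4
eef_pos: [451.5, 246.0, 37.6]
tool_rot: [[-0.273, 0.962, 0.0], [0.962, 0.273, 0.0], [0.0, 0.0, -1.0]]
contact_force: [-0.4, -0.8, 6.3]
finger_gap: 0.454
```

```bash
python3 - <<'E'
from h import *
st()
a=np.radians(5.9);ax=np.array([np.sin(a),-np.cos(a)])
o=np.array([564.6,-127.5])
for s in(-165,-140): print(s,o+ax*s); go(*(o+ax*s),37+35,5.9)
p,d=bot.camera("top");cv2.imwrite("pics/t2.png",cv2.resize(p[150:260,180:300,::-1],None,fx=5,fy=5,interpolation=2))
E
```

```text
t 3.4 pos [451.5 246.   37.6] yaw 15.83 tilt [0.0001 0.0002] F [-0.4 -0.8  6.3] M [-0.1  -0.02 -0.04] gap mm 40.0 q [-25.  51. -14. 116.  41.  17. -58.]
-165 [547.63923143  36.62596482]
shift cm [-22.76   3.54  -3.44] rot [ 0.    -0.     0.173]
-140 [550.20904485  11.7583944 ]
shift cm [-25.23   3.11  -3.44] rot [ 0.    -0.     0.173]
```

View pics/t2.png

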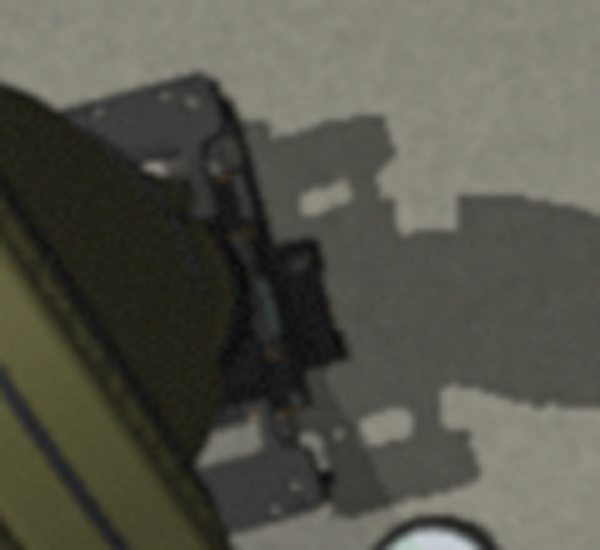

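The fingers stopped at 40.0 mm, so they hold the block across y (crop around 270,310). I'm lifting and carrying it to a pose in front of the rail mouth.

move_arm([
  [[0,0,-2],[0,0,0],1],
  [[0,0,-5],[0,0,0],1],
  [[-5,0.8,-7],[0,0,0.05],1],
  [[-10,1.6,-7],[0,0,0.1],1],
  [[-15,2.4,-7],[0,0,0.15],1],
  [[-19,3,-6],[0,0,0.173],1],
  [[-22,3.5,-4.5],[0,0,0.173],1],
  [[-22.8,3.5,-3],[0,0,0.173],1],
  [[-22.8,3.5,-2.3],[0,0,0.173],1],
  [[-22.8,3.5,-2.3],[0,0,0.173],1],
])

```text
time_s: 4.7
eef_pos: [546.3, 38.3, 60.2]
tool_rot: [[-0.106, 0.994, -0.002], [0.994, 0.106, 0.001], [0.002, -0.001, -1.0]]
contact_force: [-0.3, 0.6, -3.9]
finger_gap: 0.453
```

```bash
python3 - <<'E'
from h import *
st()
for n in("scene","top"):
    p,d=bot.camera(n);np.savez(n+"3.npz",p=p,d=d);cv2.imwrite(f"pics/{n}3.png",cv2.resize(p[100:300,160:440,::-1] if n=="scene" else p[110:260,220:480,::-1],None,fx=2.8,fy=2.8,interpolation=2))
E
```

```text
t 4.7 pos [546.3  38.3  60.2] yaw 6.09 tilt [-0.0016  0.0014] F [-0.3  0.6 -3.9] M [-0.   -0.09  0.01] gap mm 39.9 q [  3.  51. -21. 110.  38.  26. -39.]
```

View pics/scene3.png

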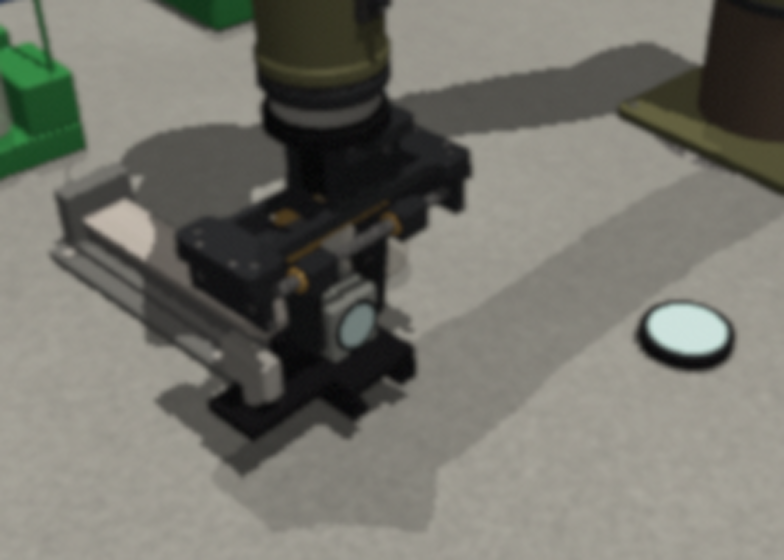

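View pics/top3.png

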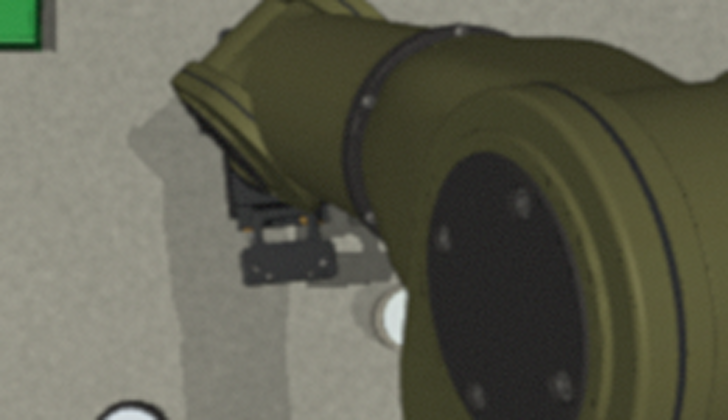

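```bash
python3 - <<'E'
from h import *
z=np.load("scene3.npz");p,d=z["p"],z["d"];W=cloud("scene",d)
a=np.radians(6.09);ax=np.array([np.sin(a),-np.cos(a),0]);ay=np.array([np.cos(a),np.sin(a),0])
o=np.array([546.3,38.3,22.6])
Q=W-o;C=np.dstack([Q@ax,Q@ay,Q[...,2]])
def rep(lo,hi,n):
    m=np.all((C>lo)&(C<hi),2)
    P=C[m]
    if len(P): print(n,len(P),"min",P.min(0).round(1),"max",P.max(0).round(1),"med",np.median(P,0).round(1))
rep([-46,-45,19],[-33,45,25],"end face band")
rep([-46,-45,4],[-33,45,14],"jaws end")
for zz in (5,8,11):
    m=np.all((C>[-46,-45,zz-2])&(C<[-33,45,zz+2]),2);print(zz,np.sort(C[m][:,1]).round(0))
rep([-30,60,20],[30,110,25],"ear side");rep([-30,60,45],[30,110,70],"knob");rep([-30,85,20],[30,110,25],"ear end")
# rail from scene0 in same axes
W0=cloud("scene",np.load("scene0.npz")["d"])
a=np.radians(5.9);ax=np.array([np.sin(a),-np.cos(a),0]);ay=np.array([np.cos(a),np.sin(a),0])
for n in("scene","top"):
    W0=cloud(n,np.load(n+"0.npz")["d"])
    Q=W0-np.array([564.6,-127.5,0]);C0=np.dstack([Q@ax,Q@ay,Q[...,2]])
    for x0 in(-70,-30,10,50,80):
        m=np.all((C0>[x0-15,-30,34.5])&(C0<[x0+15,30,38]),2);P=C0[m];b=P[:,1];print(n,x0,m.sum(),"lat",np.percentile(b,[0,2,50,98,100]).round(1))
    m=np.all((C0>[90,-40,57])&(C0<[130,40,63]),2);P=C0[m];print("stop",P.min(0).round(1),P.max(0).round(1))
E
```

```text
end face band 69 min [-43.1 -27.9  19.1] max [-33.2  30.2  25. ] med [-40.8   4.5  22.1]
jaws end 64 min [-42.7 -30.3   4.1] max [-33.7  30.3  13.9] med [-40.4 -16.7   9.3]
5 [-30. -28. -27. -27. -24. -21. -20. -20. -18. -18. -18. -17. -17. -17.
 -17.  16.  17.  18.  21.  21.  22.  23.  25.  26.  29.  29.  29.  30.
  30.  30.]
8 [-30. -29. -27. -23. -22. -22. -20. -19. -19. -18. -18. -18. -17. -17.
  17.  21.  22.  22.  25.  29.  29.  29.  29.  30.]
11 [-30. -29. -26. -26. -24. -23. -22. -21. -21. -20. -20. -19. -19. -18.
  19.  20.  22.  22.  26.  27.  28.  29.  29.  29.  29.  30.  30.  30.]
ear side 73 min [-24.2  61.1  20. ] max [19.3 97.5 25. ] med [-17.3  93.8  22.8]
knob 310 min [-23.9  68.2  45. ] max [20.2 83.1 68. ] med [-6.8 79.8 62.3]
ear end 46 min [-24.   85.3  20. ] max [18.4 97.5 25. ] med [-12.4  95.9  22.9]
scene -70 174 lat [-20.1 -19.3   0.   19.4  20.8]
scene -30 159 lat [-20.  -19.3   0.9  19.3  19.9]
scene 10 145 lat [-19.9 -19.5   0.5  19.5  20.3]
scene 50 133 lat [-19.9 -19.    1.7  19.6  20.4]
scene 80 121 lat [-19.3 -18.7   2.2  19.6  21. ]
stop [ 97.8 -28.1  57. ] [120.1  31.   61.5]
top -70 164 lat [-20.5 -19.9  -0.1  18.3  19.1]
top -30 161 lat [-20.5 -19.6   0.2  18.6  19.4]
top 10 147 lat [-20.3 -19.9   0.7  18.1  19.5]
top 50 154 lat [-20.2 -19.6   0.4  18.6  19.2]
top 80 155 lat [-20.5 -19.8  -2.2  18.5  19.6]
stop [ 99.5 -30.   57. ] [119.9  29.2  63. ]
```

The held carriage is level and laterally centred on the TCP (end face -30 to +30). The rail bar is centred at about +0.2 mm on my axis, with the TCP at -1.2 mm. I'm working out the alignment and the first insertion step.

```bash
python3 - <<'E'
from h import *
a=np.radians(5.9);ax=np.array([np.sin(a),-np.cos(a)]);ay=np.array([np.cos(a),np.sin(a)])
o=np.array([564.6,-127.5])+0.2*ay
for s in(-166,-145,-110,-60): print(s,end=" "); go(*(o+ax*s),57.8,5.9)
E
```

```text
-166 shift cm [-0.06  0.06  0.32] rot [ 0.    -0.001  0.003]
-145 shift cm [-2.16  0.05  0.31] rot [ 0.    -0.001  0.003]
-110 shift cm [-5.66  0.04  0.31] rot [ 0.    -0.001  0.003]
-60 shift cm [-10.66   0.03   0.3 ] rot [ 0.    -0.001  0.003]
```

move_arm([
  [[-0.1,0.06,0.25],[0,-0.001,0.003],1],
  [[-1,0.06,0.3],[0,-0.001,0.003],1],
  [[-2.2,0.05,0.3],[0,-0.001,0.003],1],
  [[-3,0.05,0.3],[0,-0.001,0.003],1],
  [[-3.8,0.05,0.3],[0,-0.001,0.003],1],
  [[-4.6,0.04,0.3],[0,-0.001,0.003],1],
  [[-5.6,0.04,0.3],[0,-0.001,0.003],1],
  [[-5.6,0.04,0.3],[0,-0.001,0.003],1],
])

```text
time_s: 5.8
eef_pos: [553.4, -19.1, 57.8]
tool_rot: [[-0.101, 0.995, 0.0], [0.995, 0.101, -0.001], [-0.001, -0.0, -1.0]]
contact_force: [-0.3, 0.9, -4.1]
finger_gap: 0.454
```

```bash
cat >> h.py <<'E'
def rail():
    a=np.radians(5.9);ax=np.array([np.sin(a),-np.cos(a)]);ay=np.array([np.cos(a),np.sin(a)])
    q=bot.read_state()["eef_pos"][:2]-np.array([564.6,-127.5]);print("rail s",(q@ax).round(1),"lat",(q@ay).round(2))
def gr(s,z,yaw=5.9,lat=0.2):
    a=np.radians(5.9);ax=np.array([np.sin(a),-np.cos(a)]);ay=np.array([np.cos(a),np.sin(a)])
    go(*(np.array([564.6,-127.5])+ax*s+ay*lat),z,yaw)
E
python3 - <<'E'
from h import *
st();rail()
p,d=bot.camera("scene");cv2.imwrite("pics/s4.png",cv2.resize(p[150:270,170:330,::-1],None,fx=4.5,fy=4.5,interpolation=2))
for s in(-60,0,50):gr(s,57.4)
E
```

```text
t 5.8 pos [553.4 -19.1  57.8] yaw 5.79 tilt [ 0.     -0.0007] F [-0.3  0.9 -4.1] M [-0.02  0.01 -0.01] gap mm 39.9 q [ 10.  51. -21. 109.  39.  27. -34.]
rail s -109.0 lat -0.03
shift cm [-5.01  0.01  0.05] rot [ 0.    -0.    -0.001]
shift cm [-11.01   0.02   0.04] rot [ 0.    -0.    -0.001]
shift cm [-16.01   0.02   0.04] rot [ 0.    -0.    -0.001]
```

View pics/s4.png

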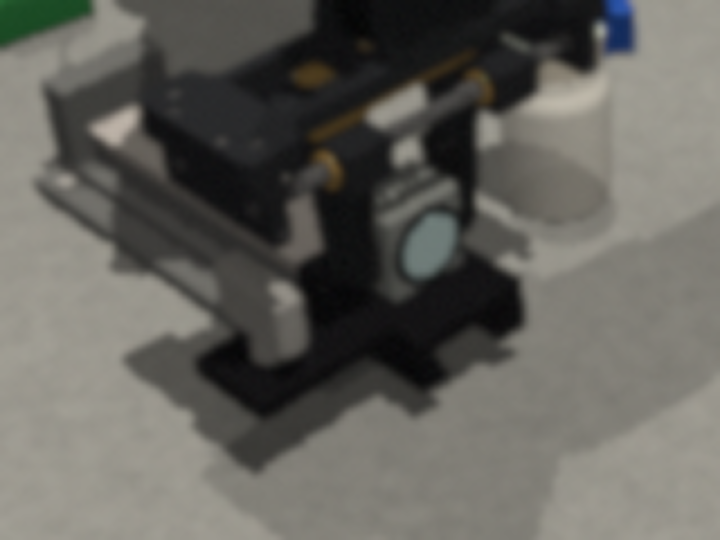

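The carriage's front 29 mm is over the rail and the force is only its weight (about 4 N), so the nose entered freely. The jar, at crop (560,150), is clear. I'm continuing the push.

move_arm([
  [[-1.5,0.01,0.02],[0,0,0],1],
  [[-3,0.01,0.04],[0,0,0],1],
  [[-5,0.01,0.04],[0,0,0],1],
  [[-7,0.02,0.04],[0,0,0],1],
  [[-9,0.02,0.04],[0,0,0],1],
  [[-11,0.02,0.05],[0,0,0],1],
  [[-13,0.02,0.06],[0,0,0],1],
  [[-15,0.02,0.08],[0,0,0],1],
  [[-15,0.02,0.08],[0,0,0],1],
])

```text
time_s: 6.98
eef_pos: [568.5, -171.0, 56.9]
tool_rot: [[-0.097, 0.995, 0.0], [0.995, 0.097, -0.002], [-0.002, -0.0, -1.0]]
contact_force: [-0.0, 0.5, -2.9]
finger_gap: 0.452
```

```bash
python3 - <<'E'
from h import *
st();rail()
for s in(60,64):gr(s,57)
E
```

```text
t 6.97 pos [ 568.5 -171.    56.9] yaw 5.57 tilt [ 0.0002 -0.0021] F [-0.   0.5 -2.9] M [-0.06  0.02  0.03] gap mm 39.8 q [ 27.  54. -26. 102.  39.  34. -18.]
rail s 43.6 lat -0.64
shift cm [-1.64  0.09 -0.01] rot [-0.     0.002 -0.006]
shift cm [-2.04  0.1  -0.01] rot [-0.     0.002 -0.006]
```

move_arm([
  [[-0.5,0.04,0],[0,0,-0.003],1],
  [[-1,0.06,0.01],[0,0,-0.006],1],
  [[-1.4,0.08,0.02],[0,0,-0.006],1],
  [[-1.7,0.08,0.03],[0,0,-0.006],1],
  [[-1.9,0.08,0.03],[0,0,-0.006],1],
  [[-1.9,0.08,0.03],[0,0,-0.006],1],
])

```text
time_s: 7.72
eef_pos: [571.3, -189.5, 56.7]
tool_rot: [[-0.103, 0.995, 0.0], [0.995, 0.103, -0.002], [-0.002, 0.0, -1.0]]
contact_force: [-0.1, 1.2, -2.3]
finger_gap: 0.449
```

```bash
python3 - <<'E'
from h import *
st();rail()
E
```

```text
t 7.72 pos [ 571.3 -189.5   56.7] yaw 5.93 tilt [ 0.0005 -0.0017] F [-0.1  1.2 -2.3] M [0.28 0.02 0.05] gap mm 39.5 q [ 29.  54. -26. 100.  39.  35. -15.]
rail s 62.3 lat 0.25
```

move_arm([
  [[-0.15,0,0],[0,0,0],1],
  [[-0.3,0,0],[0,0,0],1],
  [[-0.4,0,0],[0,0,0],1],
  [[-0.4,0,0],[0,0,0],1],
])

```text
time_s: 8.22
eef_pos: [571.3, -189.6, 56.9]
tool_rot: [[-0.106, 0.994, -0.0], [0.994, 0.106, 0.003], [0.003, -0.0, -1.0]]
contact_force: [-2.9, 7.6, 0.6]
finger_gap: 0.449
```

```bash
python3 - <<'E'
from h import *
st();rail()
E
```

```text
t 8.22 pos [ 571.3 -189.6   56.9] yaw 6.06 tilt [-0.0004  0.0031] F [-2.9  7.6  0.6] M [ 1.63  0.41 -0.12] gap mm 39.5 q [ 29.  54. -27. 100.  39.  35. -15.]
rail s 62.4 lat 0.26
```

The TCP stopped at s=62.4 with 7.6 N against the push, so it is on the stop. I'll push a little harder, relax and verify by camera.

move_arm([
  [[-0.5,0,0.05],[0,0,0],1],
  [[-0.9,0,0.08],[0,0,0],1],
  [[-0.9,0,0.08],[0,0,0],1],
  [[-0.9,0,0.08],[0,0,0],1],
])

```text
time_s: 8.72
eef_pos: [571.3, -189.7, 57.0]
tool_rot: [[-0.11, 0.994, -0.003], [0.994, 0.11, 0.014], [0.014, -0.001, -1.0]]
contact_force: [-5.9, 16.6, 10.1]
finger_gap: 0.454
```

```bash
python3 - <<'E'
from h import *
st();rail()
p,d=bot.camera("scene");np.savez("scene5.npz",p=p,d=d);cv2.imwrite("pics/s5.png",cv2.resize(p[110:240,150:310,::-1],None,fx=4.5,fy=4.5,interpolation=2))
W=cloud("scene",d);a=np.radians(5.9);ax=np.array([np.sin(a),-np.cos(a),0]);ay=np.array([np.cos(a),np.sin(a),0])
Q=W-np.array([564.6,-127.5,0]);C=np.dstack([Q@ax,Q@ay,Q[...,2]])
m=np.all((C>[10,-32,38])&(C<[30,32,44]),2);P=C[m];print("end face",len(P),np.median(P,0).round(1),P.min(0).round(1),P.max(0).round(1))
m=np.all((C>[10,60,65])&(C<[110,110,84]),2);P=C[m];print("knob",P.min(0).round(1),P.max(0).round(1))
E
```

```text
t 8.72 pos [ 571.3 -189.7   57. ] yaw 6.29 tilt [-0.0026  0.0139] F [-5.9 16.6 10.1] M [ 3.21  1.37 -0.4 ] gap mm 39.9 q [ 30.  55. -27. 100.  39.  36. -14.]
rail s 62.6 lat 0.23
end face 57 [21.5  0.5 41.7] [ 18.6 -29.7  38.4] [27.3 30.9 43.9]
knob [37.1 69.4 65.1] [80.  83.9 83.9]
```

View pics/s5.png

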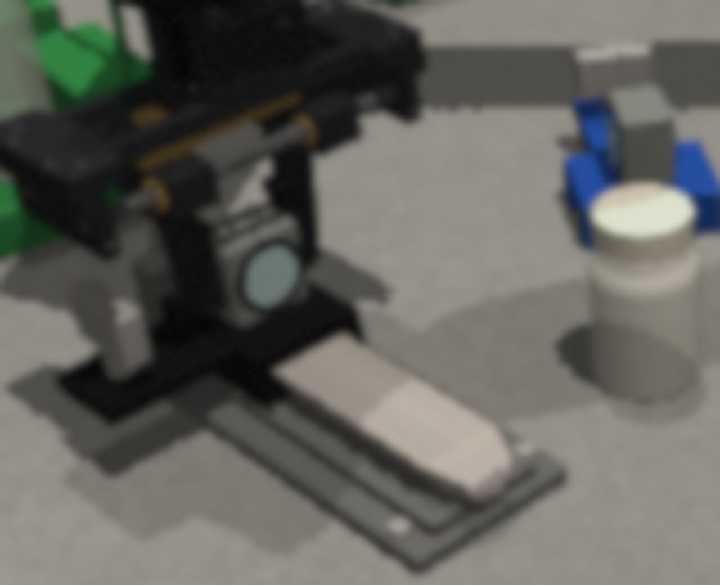

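The carriage is fully home: its near end face is at s≈20–21 mm against 20 nominal, TCP motion ended at the stop with 17 N, and the jar is upright at crop (640,300). I'm unloading, releasing and rising.

move_arm([
  [[-0.1,0,0],[0,0,0],1],
  [[-0.1,0,0],[0,0,0],1],
  [[-0.1,0,0],[0,0,0],-0.4],
  [[-0.1,0,0],[0,0,0],-0.4],
  [[-0.1,0,0],[0,0,0],-0.4],
  [[-0.1,0,-3],[0,0,0],-0.4],
  [[-0.1,0,-7],[0,0,0],-0.4],
  [[-0.1,0,-10],[0,0,0],-0.4],
  [[-0.1,0,-10],[0,0,0],-0.4],
])

```text
time_s: 9.9
eef_pos: [573.4, -192.8, 159.4]
tool_rot: [[-0.109, 0.994, 0.003], [0.994, 0.109, 0.012], [0.012, 0.004, -1.0]]
contact_force: [-0.2, 0.8, -1.1]
finger_gap: 0.7
```

```bash
python3 - <<'E'
from h import *
st();rail()
p,d=bot.camera("scene");np.savez("scene6.npz",p=p,d=d);cv2.imwrite("pics/s6.png",cv2.resize(p[90:240,150:310,::-1],None,fx=4,fy=4,interpolation=2))
W=cloud("scene",d);a=np.radians(5.9);ax=np.array([np.sin(a),-np.cos(a),0]);ay=np.array([np.cos(a),np.sin(a),0])
Q=W-np.array([564.6,-127.5,0]);C=np.dstack([Q@ax,Q@ay,Q[...,2]])
def rep(lo,hi,n):
    m=np.all((C>lo)&(C<hi),2);P=C[m];print(n,len(P),P.mean(0).round(1),P.min(0).round(1),P.max(0).round(1),cv2.minAreaRect(P[:,:2].astype(np.float32)))
rep([10,-32,38],[30,32,44],"end");rep([10,60,84],[110,110,89],"knobtop");rep([30,-30,87],[100,30,92],"blocktop")
for yaw in(3.,):gr(61,100,yaw,75.2);gr(61,57,yaw,75.2)
E
```

```text
t 9.9 pos [ 573.4 -192.8  159.4] yaw 6.25 tilt [0.0025 0.0124] F [-0.2  0.8 -1.1] M [-0.06 -0.15  0.  ] gap mm 61.6 q [ 33.  47. -33.  97.  32.  46.  -9.]
rail s 65.8 lat 2.06
end 58 [21.7  7.2 41.4] [ 18.6 -28.4  38.1] [29.7 31.5 44. ] ((21.34298324584961, 1.9744510650634766), (60.1684455871582, 10.354562759399414), 83.0918960571289)<stdin>:7: RuntimeWarning: Mean of empty slice.
  ret = um.true_divide(
Traceback (most recent call last):
ValueError: zero-size array to reduction operation minimum which has no identity
```

View pics/s6.png

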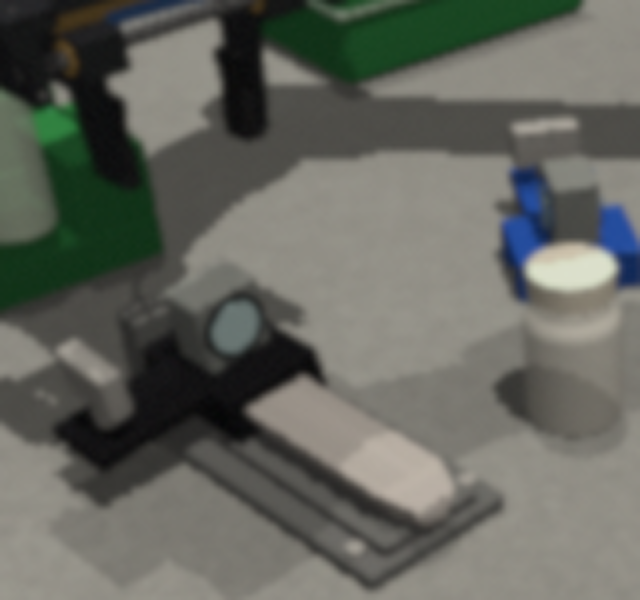

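The carriage stays seated when released, with the lens block at crop (220,310) and the knob at (95,380). Now the knob's exact place.

```bash
python3 - <<'E'
from h import *
d=np.load("scene6.npz")["d"];p=np.load("scene6.npz")["p"]
W=cloud("scene",d);a=np.radians(5.9);ax=np.array([np.sin(a),-np.cos(a),0]);ay=np.array([np.cos(a),np.sin(a),0])
Q=W-np.array([564.6,-127.5,0]);C=np.dstack([Q@ax,Q@ay,Q[...,2]])
def rep(lo,hi,n):
    m=np.all((C>lo)&(C<hi),2);P=C[m]
    if len(P):print(n,len(P),P.mean(0).round(1),P.min(0).round(1),P.max(0).round(1),cv2.minAreaRect(P[:,:2].astype(np.float32)))
rep([10,60,60],[110,110,100],"knob");rep([10,62,82],[110,110,95],"knobtop");rep([30,-30,84],[100,30,100],"blocktop")
m=np.all((C>[10,-30,34])&(C<[110,30,40]),2);print((d[180:190,165:185]).round(0)[::3,::4])
gr(61,110,3.,75.2);gr(61,57,3.,75.2)
E
```

```text
knob 183 [53.9 81.9 73.6] [36.8 73.1 60. ] [81.7 87.9 82.2] ((59.237667083740234, 80.79120635986328), (44.90072250366211, 14.653874397277832), 1.1362885236740112)
knobtop 1 [69.9 77.9 82.2] [69.9 77.9 82.2] [69.9 77.9 82.2] ((69.92831420898438, 77.91368103027344), (0.0, 0.0), 0.0)
blocktop 194 [56.6  6.9 89.2] [ 42.8 -13.8  84.1] [75.  26.  93.7] ((58.482093811035156, 6.318737983703613), (40.38742446899414, 31.408010482788086), 86.01998901367188)
[[817. 811. 812. 953. 956.]
 [943. 812. 804. 800. 943.]
 [933. 821. 803. 804. 862.]
 [927. 923. 814. 808. 815.]]
shift cm [0.36 7.44 4.78] rot [ 0.    -0.013  0.057]
shift cm [ 0.29  7.44 10.08] rot [ 0.    -0.013  0.057]
```

Once released, the carriage rolled about 3° toward the knob side inside the dovetail play. The knob top is at z 82 instead of 86, its lateral position about 80 instead of 75, and the carriage is still home. I'll grip the knob where it hangs, bring it level, then turn it.

```bash
python3 - <<'E'
from h import *
st();gr(60.5,100,4.5,79.5);gr(60.5,54,4.5,79.5)
E
```

```text
t 9.95 pos [ 572.1 -192.7  157.7] yaw 6.26 tilt [-0.0008  0.0128] F [0.2 0.1 0.1] M [-0.02 -0.07  0.05] gap mm 61.6 q [ 33.  47. -33.  97.  32.  46.  -9.]
shift cm [0.39 7.87 5.79] rot [ 0.    -0.013  0.031]
shift cm [ 0.33  7.87 10.38] rot [ 0.    -0.013  0.031]
```

move_arm([
  [[0.2,4,0],[0,-0.013,0.03],0],
  [[0.4,7.9,2],[0,-0.013,0.03],0],
  [[0.4,7.9,5.5],[0,-0.013,0.03],0],
  [[0.35,7.9,5.8],[0,-0.013,0.03],0],
  [[0.35,7.9,5.8],[0,-0.013,0.03],0],
], squeeze=30)

```text
time_s: 10.58
eef_pos: [649.6, -180.3, 99.5]
tool_rot: [[-0.079, 0.997, -0.001], [0.997, 0.079, -0.0], [-0.0, -0.001, -1.0]]
contact_force: [-0.3, -0.7, -0.5]
finger_gap: 0.502
```

```bash
python3 - <<'E'
from h import *
st();rail();gr(60.5,54,4.5,79.5)
p,d=bot.camera("scene");cv2.imwrite("pics/s7.png",cv2.resize(p[90:240,150:310,::-1],None,fx=4,fy=4,interpolation=2))
E
```

```text
t 10.57 pos [ 649.6 -180.3   99.5] yaw 4.52 tilt [-0.0008 -0.0003] F [-0.3 -0.7 -0.5] M [ 0.01 -0.11  0.01] gap mm 44.2 q [ 27.  55. -30.  86.  34.  48. -11.]
rail s 61.3 lat 79.16
shift cm [0.08 0.04 4.55] rot [-0.001  0.     0.   ]
```

View pics/s7.png

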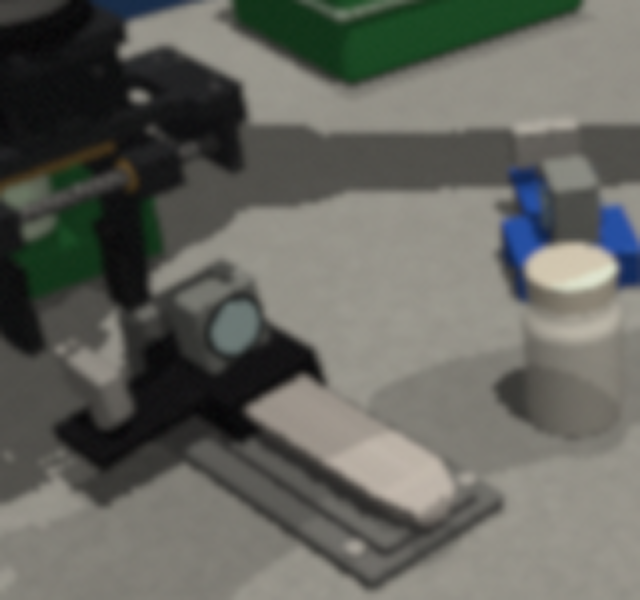

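The fingers straddle the knob bar at crop (95,380). I'm descending and closing.

move_arm([
  [[0.05,0.04,2],[0,0,0],0],
  [[0.08,0.04,4],[0,0,0],0],
  [[0.08,0.04,4.5],[0,0,0],0],
  [[0.08,0.04,4.5],[0,0,0],0.5],
  [[0.08,0.04,4.5],[0,0,0],1],
  [[0.08,0.04,4.5],[0,0,0],1],
  [[0.08,0.04,4.5],[0,0,0],1],
], squeeze=30)

```text
time_s: 11.5
eef_pos: [650.3, -179.7, 56.1]
tool_rot: [[-0.078, 0.997, 0.0], [0.997, 0.078, -0.001], [-0.001, 0.0, -1.0]]
contact_force: [-2.7, 0.2, 3.2]
finger_gap: 0.17
```

```bash
python3 - <<'E'
from h import *
st();rail();gr(61.2,57.5,5,75.2)
E
```

```text
t 11.5 pos [ 650.3 -179.7   56.1] yaw 4.49 tilt [ 0.0002 -0.0009] F [-2.7  0.2  3.2] M [-0.02  0.66 -0.13] gap mm 15.0 q [ 26.  59. -28.  86.  36.  44. -13.]
rail s 60.7 lat 79.84
shift cm [-0.06 -0.46 -0.14] rot [ 0.     0.001 -0.009]
```

move_arm([
  [[0,-0.2,-0.15],[0,0,0],1],
  [[0,-0.45,-0.3],[0,0,0],1],
  [[0,-0.45,-0.3],[0,0,0],1],
  [[0,-0.45,-0.3],[0,0,0],1],
], squeeze=40)

```text
time_s: 12.0
eef_pos: [647.8, -179.7, 60.0]
tool_rot: [[-0.078, 0.997, 0.004], [0.997, 0.078, -0.0], [-0.001, 0.004, -1.0]]
contact_force: [5.0, -0.2, 4.0]
finger_gap: 0.153
```

```bash
cat > m.py <<'E'
from h import *
def meas(name):
    p,d=bot.camera("scene");cv2.imwrite(f"pics/{name}.png",cv2.resize(p[90:240,150:310,::-1],None,fx=4,fy=4,interpolation=2))
    np.savez(name+".npz",p=p,d=d)
    W=cloud("scene",d);a=np.radians(5.9);ax=np.array([np.sin(a),-np.cos(a),0]);ay=np.array([np.cos(a),np.sin(a),0])
    Q=W-np.array([564.6,-127.5,0]);C=np.dstack([Q@ax,Q@ay,Q[...,2]])
    for n,lo,hi in(("blocktop",[38,-25,84],[80,26,96]),("eartip",[30,85,28],[90,105,55]),("endface",[15,-33,22],[28,33,44])):
        P=C[np.all((C>lo)&(C<hi),2)]
        if len(P)>5:
            print(n,len(P),"mean",P.mean(0).round(1),"min",P.min(0).round(1),"max",P.max(0).round(1))
            if n=="blocktop":
                A=np.c_[P[:,:2],np.ones(len(P))];P2=P
                for _ in range(3):
                    k=np.linalg.lstsq(A,P2[:,2],rcond=None)[0];r=P2[:,2]-A@k;g=abs(r)<1.5;A,P2=A[g],P2[g]
                print("  roll deg (dz/dlat)",np.degrees(k[1]).round(2),"pitch",np.degrees(k[0]).round(2),len(P2))
    st();rail()
E
python3 - <<'E'
from m import *
meas("s8")
E
```

```text
blocktop 183 mean [57.4  4.8 88.3] min [ 43.6 -18.3  84. ] max [75.9 23.3 90.8]
  roll deg (dz/dlat) -2.02 pitch 2.03 128
eartip 132 mean [56.3 92.8 41.2] min [36.4 85.  34. ] max [81.7 98.6 45. ]
endface 175 mean [21.1  6.9 35.6] min [ 15.1 -28.8  22.1] max [27.9 31.4 43.9]
t 12.05 pos [ 647.8 -179.7   60. ] yaw 4.49 tilt [ 0.0044 -0.0005] F [6.1 0.3 4.4] M [ 0.03 -1.16 -0.04] gap mm 14.0 q [ 26.  58. -29.  87.  36.  44. -13.]
rail s 60.5 lat 77.36
```

View pics/s8.png

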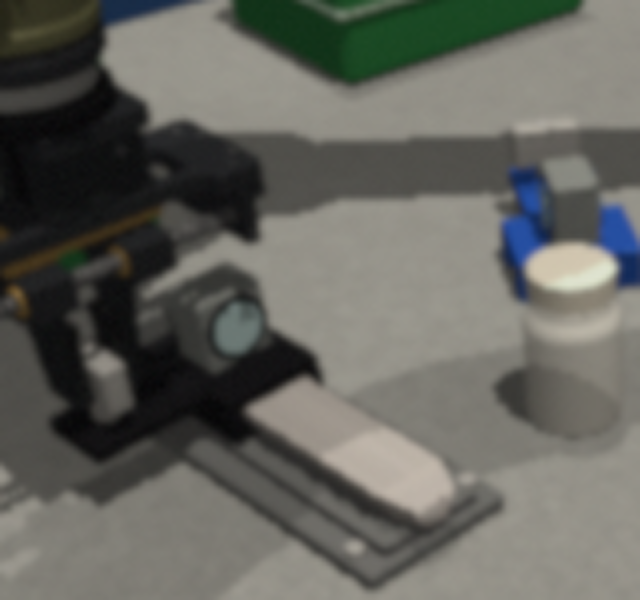

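move_arm([
  [[0,-0.25,-0.05],[0,0,0],1],
  [[0,-0.45,-0.1],[0,0,0],1],
  [[0,-0.45,-0.1],[0,0,0],1],
])

```text
time_s: 12.42
eef_pos: [644.8, -179.8, 61.5]
tool_rot: [[-0.078, 0.997, 0.008], [0.997, 0.078, 0.0], [-0.001, 0.008, -1.0]]
contact_force: [5.7, 0.5, 3.7]
finger_gap: 0.157
```

```bash
python3 - <<'E'
from m import *
meas("s9")
def fit(f,o,yaw,lo,hi):
    W=cloud("scene",np.load(f)["d"]);a=np.radians(yaw);ax=np.array([np.sin(a),-np.cos(a),0]);ay=np.array([np.cos(a),np.sin(a),0])
    Q=W-o;C=np.dstack([Q@ax,Q@ay,Q[...,2]])
    P=C[np.all((C>lo)&(C<hi),2)];A=np.c_[P[:,:2],np.ones(len(P))]
    for _ in range(3):
        k=np.linalg.lstsq(A,P[:,2],rcond=None)[0];r=P[:,2]-A@k;g=abs(r)<1.5;A,P=A[g],P[g]
    print(f,"roll",np.degrees(k[1]).round(2),"pitch",np.degrees(k[0]).round(2),len(P),"z0",k[2].round(1))
fit("scene0.npz",np.array([450.8,246.8,0]),15.9,[-20,-25,66],[20,25,75])
r=np.array([564.6+60*.1028,-127.5-60*.9947,0])
for f in("scene6.npz","s8.npz","s9.npz"):fit(f,r,5.9,[-20,-18,84],[20,27,96])
E
```

```text
blocktop 170 mean [57.4  1.3 88.1] min [ 43.1 -19.7  84. ] max [75.9 19.9 91.8]
  roll deg (dz/dlat) -0.87 pitch 1.52 119
eartip 112 mean [55.9 91.7 42.7] min [36.2 85.1 34.1] max [81.4 96.3 46.5]
endface 172 mean [20.9  3.6 35.9] min [ 15.2 -32.6  22. ] max [27.6 29.2 44. ]
t 12.47 pos [ 644.8 -179.7   61.5] yaw 4.5 tilt [0.0078 0.0001] F [5.  1.  2.9] M [ 0.12 -1.32 -0.08] gap mm 13.7 q [ 26.  58. -29.  88.  36.  43. -13.]
rail s 60.2 lat 74.41
scene0.npz roll -0.46 pitch 1.02 263 z0 69.7
scene6.npz roll -5.59 pitch 3.93 118 z0 90.3
s8.npz roll -2.12 pitch 2.2 129 z0 89.0
s9.npz roll -1.72 pitch 1.48 114 z0 88.6
```

View pics/s9.png

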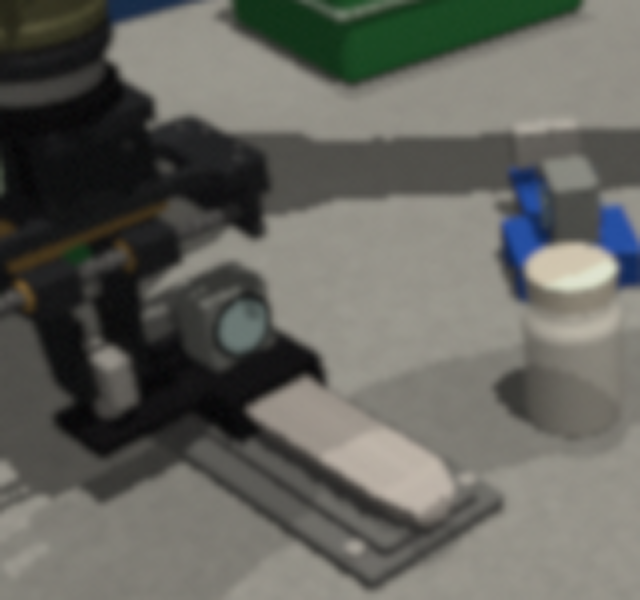

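It is nearly level and centred now (ear top 46.5 against 46 nominal). I'm trimming the lateral position by about +0.8 mm, pressing slightly toward the stop, and starting the clockwise turn (positive about tool z).

```bash
python3 - <<'E'
from h import *
st();gr(60.8,61,4.5,75.3)
E
```

```text
t 12.47 pos [ 644.8 -179.7   61.5] yaw 4.5 tilt [0.0078 0.0001] F [5.  1.  2.9] M [ 0.12 -1.32 -0.08] gap mm 13.7 q [ 26.  58. -29.  88.  36.  43. -13.]
shift cm [-0.06  0.09  0.05] rot [ 0.008  0.001 -0.   ]
```

move_arm([
  [[-0.1,0.03,0],[0.004,0,0],1],
  [[-0.15,0.03,0],[0.004,0,0.12],1],
  [[-0.15,0.03,0],[0.004,0,0.26],1],
  [[-0.15,0.03,0],[0.004,0,0.4],1],
  [[-0.15,0.03,0],[0.004,0,0.54],1],
  [[-0.15,0.03,0],[0.004,0,0.6],1],
])

```text
time_s: 13.22
eef_pos: [645.4, -181.2, 61.5]
tool_rot: [[0.5, 0.866, 0.004], [0.866, -0.5, 0.0], [0.002, 0.003, -1.0]]
contact_force: [4.1, 0.2, 3.4]
finger_gap: 0.157
```

```bash
python3 - <<'E'
from m import *
meas("s10")
E
```

```text
blocktop 145 mean [57.4  5.1 88. ] min [ 43.6 -20.1  84.1] max [75.1 20.2 90.9]
  roll deg (dz/dlat) -0.93 pitch 2.48 98
eartip 116 mean [56.8 91.7 42.8] min [37.1 85.  35.8] max [82.7 97.  46.9]
endface 168 mean [20.9  5.3 35.7] min [ 15.3 -31.7  22.1] max [27.  31.7 43.9]
t 13.28 pos [ 645.3 -181.2   61.5] yaw -30.05 tilt [0.0041 0.0005] F [ 4.1 -0.1  3. ] M [ 0.01 -0.88  0.12] gap mm 14.0 q [ 22.  57. -20.  88.  26.  40. -40.]
rail s 61.7 lat 74.8
```

View pics/s10.png

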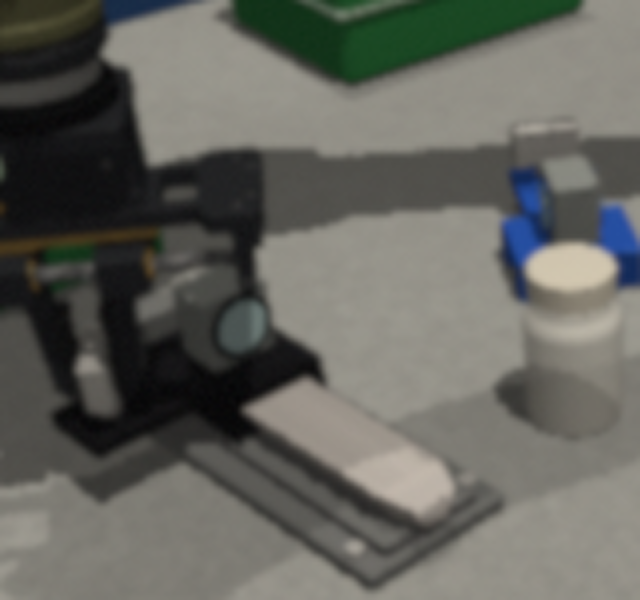

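The knob is turning with the gripper (moment about z 0.12 N m), and the carriage is home and level. I'm continuing to the stop.

move_arm([
  [[-0.08,0.06,0],[0,0,0.14],1],
  [[-0.08,0.06,0],[0,0,0.28],1],
  [[-0.08,0.06,0],[0,0,0.42],1],
  [[-0.08,0.06,0],[0,0,0.54],1],
  [[-0.08,0.06,0],[0,0,0.62],1],
  [[-0.08,0.06,0],[0,0,0.66],1],
  [[-0.08,0.06,0],[0,0,0.66],1],
])

```text
time_s: 14.15
eef_pos: [645.6, -182.0, 61.6]
tool_rot: [[0.926, 0.378, 0.004], [0.378, -0.926, 0.001], [0.004, 0.001, -1.0]]
contact_force: [3.8, 0.9, 4.9]
finger_gap: 0.154
```

```bash
python3 - <<'E'
from h import *
st();rail()
E
```

```text
t 14.15 pos [ 645.6 -182.    61.6] yaw -67.8 tilt [0.0043 0.0006] F [3.8 0.9 4.9] M [-0.05 -0.73  0.09] gap mm 13.6 q [ 17.  56. -10.  88.  14.  37. -68.]
rail s 62.5 lat 75.0
```

move_arm([
  [[-0.02,0.02,0],[0,0,0.04],1],
  [[-0.02,0.02,0],[0,0,0.08],1],
  [[-0.02,0.02,0],[0,0,0.12],1],
  [[-0.02,0.02,0],[0,0,0.12],1],
])

```text
time_s: 14.65
eef_pos: [646.3, -183.2, 62.0]
tool_rot: [[0.964, 0.265, 0.006], [0.265, -0.964, -0.001], [0.005, 0.003, -1.0]]
contact_force: [5.7, -0.3, 5.0]
finger_gap: 0.158
```

```bash
python3 - <<'E'
from h import *
st();rail()
E
```

```text
t 14.65 pos [ 646.3 -183.2   62. ] yaw -74.63 tilt [ 0.006  -0.0013] F [ 5.7 -0.3  5. ] M [-0.4  -0.98  0.8 ] gap mm 13.9 q [ 16.  56.  -9.  88.  12.  37. -73.]
rail s 63.8 lat 75.54
```

The moment about z rose to 0.8 N m against 0.15 while turning, with the tool 80° from the rail's y direction, so the knob is on its stop. I'm easing off slightly, opening and rising.

move_arm([
  [[0,0,0],[0,0,-0.05],1],
  [[0,0,0],[0,0,-0.05],1],
  [[0,0,0],[0,0,-0.05],0],
  [[0,0,0],[0,0,-0.05],0],
  [[0,0,0],[0,0,-0.05],0],
  [[0,0,-3],[0,0,-0.05],0],
  [[0,0,-8],[0,0,-0.05],0],
  [[0,0,-13],[0,0,-0.05],0],
  [[0,0,-16],[0,0,-0.05],0],
  [[0,0,-16],[0,0,-0.05],0],
])

```text
time_s: 15.9
eef_pos: [646.5, -183.5, 224.6]
tool_rot: [[0.95, 0.312, 0.01], [0.312, -0.95, -0.003], [0.009, 0.006, -1.0]]
contact_force: [0.1, 0.4, -0.3]
finger_gap: 0.497
```

```bash
python3 - <<'E'
from m import *
meas("s11")
d=np.load("s11.npz")["d"];W=cloud("scene",d);a=np.radians(5.9);ax=np.array([np.sin(a),-np.cos(a),0]);ay=np.array([np.cos(a),np.sin(a),0])
Q=W-np.array([564.6,-127.5,0]);C=np.dstack([Q@ax,Q@ay,Q[...,2]])
P=C[np.all((C>[20,45,76])&(C<[100,110,92]),2)];print("knob",len(P),P.max(0),cv2.minAreaRect(P[:,:2].astype(np.float32)))
E
```

```text
blocktop 172 mean [56.1  2.6 88. ] min [ 42.8 -19.6  84.1] max [74.4 21.3 90.6]
  roll deg (dz/dlat) -0.87 pitch 1.23 125
eartip 120 mean [58.1 92.4 43.7] min [39.9 85.  37.2] max [84.8 98.7 47.2]
endface 155 mean [20.3  7.9 35.6] min [ 15.2 -28.2  22.3] max [27.1 32.8 44. ]
t 15.95 pos [ 645.2 -183.2  222.4] yaw -71.78 tilt [ 0.0065 -0.0017] F [ 0.2  0.5 -1. ] M [ 0.03  0.07 -0.02] gap mm 44.2 q [ 18.  44. -12.  82.  10.  54. -68.]
rail s 63.7 lat 74.44
knob 156 [73.36176554 98.23595622 86.84197645] ((61.68217849731445, 75.45769500732422), (15.808866500854492, 44.34550094604492), 16.688186645507812)
```

View pics/s11.png

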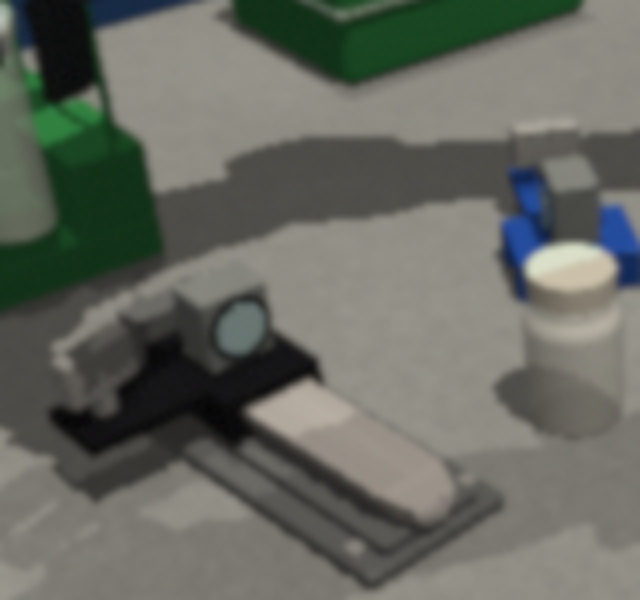

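The knob is across the bench at crop (95,350) and the carriage stays level by itself, so it is clamped. But the ear shifted about 3 mm toward the stop, which suggests a small yaw. I'm moving the arm aside for a clean top view.

move_arm([
  [[7.5,-37,0],[0,0,-0.6],0],
  [[7.5,-37,0],[0,0,-0.6],0],
  [[7.5,-37,0],[0,0,-0.6],0],
  [[7.5,-37,0],[0,0,-0.6],0],
  [[7.5,-37,0],[0,0,-0.6],0],
  [[7.5,-37,0],[0,0,-0.6],0],
  [[7.5,-37,0],[0,0,-0.6],0],
])

```text
time_s: 16.82
eef_pos: [597.3, 199.5, 219.6]
tool_rot: [[0.599, 0.801, 0.002], [0.801, -0.599, 0.002], [0.003, 0.0, -1.0]]
contact_force: [0.1, -0.9, -0.0]
finger_gap: 0.499
```

```bash
cat > t.py <<'E'
from h import *
def top(name):
    p,d=bot.camera("top");np.savez(name+".npz",p=p,d=d);cv2.imwrite(f"pics/{name}.png",cv2.resize(p[120:210,330:460,::-1],None,fx=5,fy=5,interpolation=2))
    W=cloud("top",d);a=np.radians(5.9);ax=np.array([np.sin(a),-np.cos(a),0]);ay=np.array([np.cos(a),np.sin(a),0])
    Q=W-np.array([564.6,-127.5,0]);C=np.dstack([Q@ax,Q@ay,Q[...,2]])
    st()
    for n,lo,hi in(("block",[30,-35,83],[95,35,95]),("knob",[30,45,80],[100,110,92]),("stop",[90,-40,57],[130,40,64]),("body",[5,-36,42],[110,36,50]),("ear",[20,34,42],[110,110,50])):
        P=C[np.all((C>lo)&(C<hi),2)]
        if len(P)>8:print(n,len(P),"z",np.median(P[:,2]).round(1),"min",P.min(0).round(1)[:2],"max",P.max(0).round(1)[:2],cv2.minAreaRect(P[:,:2].astype(np.float32)))
    P=C[np.all((C>[5,-28,44])&(C<[40,28,48]),2)]
    for l in range(-27,28,9):
        q=P[abs(P[:,1]-l)<4.5]
        if len(q):print("rear edge lat",l,"s",np.sort(q[:,0])[:3].round(1))
    return C
E
python3 -c "
from t import *
top('t12')"
```

```text
t 16.88 pos [598.5 195.3 219.5] yaw -37.05 tilt [ 0.0025 -0.0011] F [ 0.6 -0.6 -1.2] M [-0.02 -0.07 -0.03] gap mm 44.2 q [-12.  42. -19.  90.  16.  51. -74.]
block 247 z 89.0 min [ 42.8 -20.4] max [74.5 20.2] ((58.25423049926758, -0.5494461059570312), (40.480255126953125, 30.58901596069336), 86.19752502441406)
knob 123 z 85.3 min [51.6 52.7] max [71.6 95.7] ((61.78394317626953, 74.43931579589844), (13.52865219116211, 44.16419982910156), 13.304672241210938)
stop 212 z 59.9 min [ 99.3 -30. ] max [119.6  29.3] ((109.54107666015625, -0.3064537048339844), (59.20188903808594, 19.89751434326172), 89.09357452392578)
body 621 z 46.2 min [ 16.9 -32.1] max [108.7  36. ] ((63.936614990234375, 2.438922882080078), (66.88431549072266, 92.44300079345703), 87.32948303222656)
ear 331 z 46.0 min [38.8 34. ] max [84.5 96.8] ((61.52198791503906, 65.31454467773438), (62.435203552246094, 45.182308197021484), 87.45304870605469)
rear edge lat -27 s [18.7 19.  21. ]
rear edge lat -18 s [16.9 18.9 19. ]
rear edge lat -9 s [19.8 20.1 20.5]
rear edge lat 0 s [18.2 18.6 19. ]
rear edge lat 9 s [19.4 19.9 21.7]
rear edge lat 18 s [20.2 20.4 20.8]
rear edge lat 27 s [21.4 23.5 23.7]
```

View pics/t12.png

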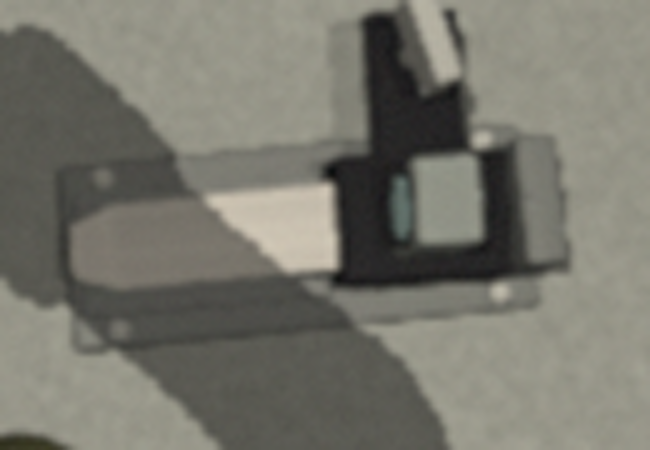

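The top view shows the carriage clamped, but it is yawed about 2.7° clockwise: rear edge s 19 to 22, block at s 58.3 with the stop face reading 99.3. It sits about 1 mm short, because I pressed toward the stop at the ear. There is time to mend it: loosen, re-seat by the block, then re-clamp without pressing at the ear.

```bash
python3 - <<'E'
from h import *
gr(61.8,115,-70.8,74.8);gr(61.8,60,-70.8,74.8)
E
```

```text
shift cm [-27.23  26.4   10.5 ] rot [ 0.002 -0.001  0.589]
shift cm [-27.24  26.39  16.  ] rot [ 0.002 -0.001  0.589]
```

move_arm([
  [[-27.2,26.4,3],[0,0,0.59],0],
  [[-27.2,26.4,3],[0,0,0.59],0],
  [[-27.2,26.4,3],[0,0,0.59],0],
  [[-27.2,26.4,3],[0,0,0.59],0],
  [[-27.2,26.4,3],[0,0,0.59],0],
  [[-27.2,26.4,3],[0,0,0.59],0],
  [[-27.2,26.4,6],[0,0,0.59],0],
  [[-27.2,26.4,10],[0,0,0.59],0],
  [[-27.2,26.4,10.5],[0,0,0.59],0],
  [[-27.2,26.4,10.5],[0,0,0.59],0],
])

```text
time_s: 18.12
eef_pos: [645.0, -182.0, 114.9]
tool_rot: [[0.945, 0.327, 0.001], [0.327, -0.945, -0.002], [0.001, 0.002, -1.0]]
contact_force: [0.4, 0.5, 0.4]
finger_gap: 0.498
```

```bash
python3 - <<'E'
from h import *
st();rail();gr(61.8,60.5,-70.8,74.8)
E
```

```text
t 18.12 pos [ 645.  -182.   114.9] yaw -70.91 tilt [ 0.0013 -0.0016] F [0.4 0.5 0.4] M [-0.01 -0.04  0.02] gap mm 43.8 q [ 17.  51. -11.  87.  12.  43. -69.]
rail s 62.4 lat 74.39
shift cm [ 0.05 -0.06  5.44] rot [ 0.002 -0.001 -0.002]
```

move_arm([
  [[0.05,-0.06,2.5],[0,0,0],0],
  [[0.05,-0.06,5],[0,0,0],0],
  [[0.05,-0.06,5.4],[0,0,0],0.4],
  [[0.05,-0.06,5.4],[0,0,0],1],
  [[0.05,-0.06,5.4],[0,0,0],1],
  [[0.05,-0.06,5.4],[0,0,0],1],
  [[0.05,-0.06,5.4],[0,0,-0.14],1],
  [[0.05,-0.06,5.4],[0,0,-0.3],1],
  [[0.05,-0.06,5.4],[0,0,-0.46],1],
  [[0.07,-0.15,5.4],[0,0,-0.62],1],
  [[0.09,-0.25,5.4],[0,0,-0.78],1],
  [[0.09,-0.25,5.4],[0,0,-0.94],1],
  [[0.09,-0.25,5.4],[0,0,-1.1],1],
  [[0.09,-0.25,5.4],[0,0,-1.22],1],
  [[0.09,-0.25,5.4],[0,0,-1.26],1],
  [[0.09,-0.25,5.4],[0,0,-1.26],1],
], squeeze=40)

```text
time_s: 20.12
eef_pos: [645.9, -179.3, 61.9]
tool_rot: [[-0.021, 1.0, 0.003], [1.0, 0.021, -0.001], [-0.002, 0.003, -1.0]]
contact_force: [0.2, 1.2, 6.0]
finger_gap: 0.156
```

```bash
python3 - <<'E'
from m import *
meas("s13");gr(60,115,5.9,0.2);gr(60,57,5.9,0.2)
E
```

```text
blocktop 173 mean [57.   2.5 88.2] min [ 43.5 -20.2  84.1] max [76.4 21.1 91. ]
  roll deg (dz/dlat) -1.66 pitch 1.12 123
eartip 127 mean [56.2 92.1 43. ] min [36.5 85.2 35.4] max [83.8 97.6 46.8]
endface 167 mean [21.1  5.2 35.9] min [ 15.5 -29.9  22.9] max [27.9 30.8 44. ]
t 20.18 pos [ 645.9 -179.3   61.9] yaw 1.21 tilt [ 0.003  -0.0016] F [ 0.3 -0.4  5.3] M [ 0.17  0.2  -0.04] gap mm 13.8 q [ 26.  58. -28.  87.  36.  44. -16.]
rail s 59.8 lat 75.53
shift cm [-0.64 -7.49 -5.33] rot [ 0.003  0.002 -0.082]
shift cm [-0.63 -7.51  0.47] rot [ 0.003  0.002 -0.082]
```

View pics/s13.png

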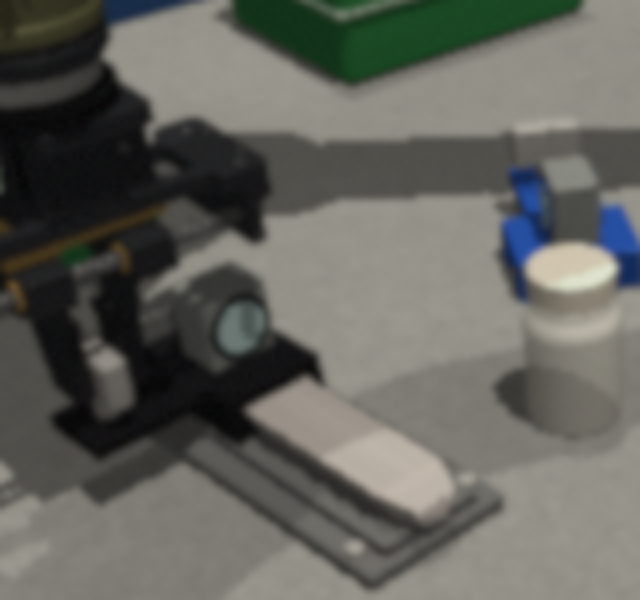

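It is loose again (knob about 0.08 rad) and level in the grip. I'm releasing it and going back to the lens block to push it home straight.

move_arm([
  [[0,0,0],[0,0,0],0],
  [[0,0,0],[0,0,0],0],
  [[0,0,-3],[0,0,0],0],
  [[0,-0.2,-6],[0,0,0],-0.4],
  [[-0.6,-4.5,-7],[0,0,-0.08],-0.4],
  [[-0.6,-7.5,-6],[0,0,-0.08],-0.4],
  [[-0.6,-7.5,-5],[0,0,-0.08],-0.4],
  [[-0.6,-7.4,-5],[0,0,-0.08],-0.4],
])

```text
time_s: 21.18
eef_pos: [572.1, -186.7, 111.0]
tool_rot: [[-0.101, 0.995, 0.002], [0.995, 0.101, -0.001], [-0.002, 0.002, -1.0]]
contact_force: [-0.2, -0.5, -0.0]
finger_gap: 0.703
```

```bash
python3 - <<'E'
from m import *
meas("s14");gr(60,57,5.9,2)
E
```

```text
blocktop 197 mean [56.5  6.9 89.1] min [ 42.  -13.5  84.3] max [75.5 25.6 93.5]
  roll deg (dz/dlat) -6.14 pitch 3.91 112
eartip 126 mean [56.1 92.2 36.5] min [36.8 85.1 28.4] max [84.1 97.8 54. ]
endface 166 mean [21.1  3.9 35.7] min [ 15.2 -31.5  22. ] max [27.9 30.6 43.9]
t 21.23 pos [ 573.1 -186.4  111.4] yaw 5.8 tilt [ 0.0039 -0.0011] F [-0.2 -0.5 -0.4] M [-0.05 -0.1  -0.02] gap mm 61.3 q [ 30.  50. -30.  99.  36.  41. -14.]
rail s 59.4 lat 2.36
shift cm [-0.05 -0.06  5.44] rot [ 0.004  0.001 -0.002]
```

View pics/s14.png

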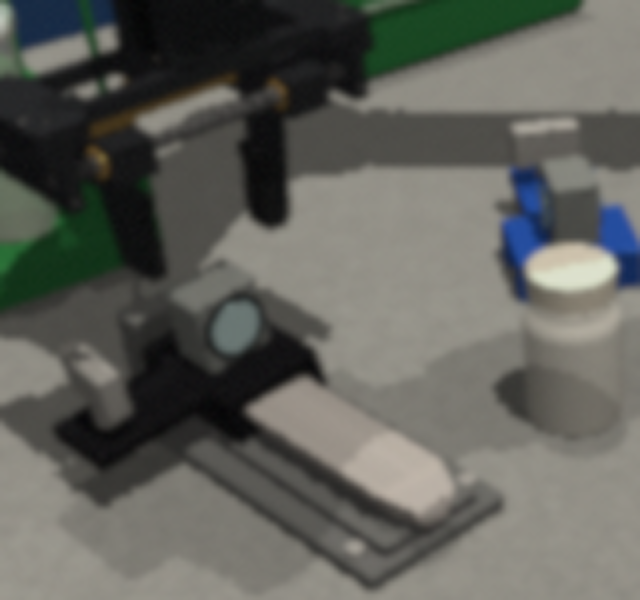

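The carriage is rolled again as expected. I'm gripping the block, levelling it and pushing home.

move_arm([
  [[-0.05,0.05,2.5],[0.004,0,0],-0.4],
  [[-0.05,0.05,5],[0.004,0,0],-0.4],
  [[-0.05,0.05,5.4],[0.004,0,0],-0.4],
  [[-0.05,0.05,5.4],[0.004,0,0],1],
  [[-0.05,-0.1,5.4],[0.004,0,0],1],
  [[-0.05,-0.2,5.4],[0.004,0,0],1],
  [[-0.3,-0.2,5.4],[0.004,0,0],1],
  [[-0.6,-0.2,5.4],[0.004,0,0],1],
  [[-0.9,-0.2,5.4],[0.004,0,0],1],
  [[-1.1,-0.2,5.4],[0.004,0,0],1],
  [[-1.1,-0.2,5.4],[0.004,0,0],1],
], squeeze=50)

```text
time_s: 22.6
eef_pos: [572.7, -187.6, 58.5]
tool_rot: [[-0.106, 0.994, 0.0], [0.994, 0.106, 0.011], [0.011, 0.002, -1.0]]
contact_force: [-2.8, 16.9, 8.7]
finger_gap: 0.455
```

```bash
python3 - <<'E'
from m import *
meas("s15")
E
```

```text
blocktop 196 mean [55.8 -0.7 89.2] min [ 44.  -24.2  84.1] max [77.4 26.  96. ]
  roll deg (dz/dlat) -2.39 pitch 2.94 116
eartip 122 mean [56.3 92.2 40. ] min [36.1 85.  32.6] max [82.2 98.1 43.9]
endface 172 mean [21.1  4.9 35.8] min [ 15.1 -30.2  22.2] max [27.2 30.3 44. ]
t 22.65 pos [ 572.6 -187.6   58.5] yaw 6.11 tilt [0.0003 0.0112] F [-2.5 16.4  8.2] M [ 3.42  0.61 -0.25] gap mm 40.3 q [ 30.  55. -28. 100.  40.  36. -15.]
rail s 60.6 lat 1.81
```

It is home and straight: stopped at s=60.6 with 17 N, end face symmetric (±30). I'm releasing it and going to the knob.

move_arm([
  [[-0.05,0,0],[0,0,0],1],
  [[-0.05,0,0],[0,0,0],-0.4],
  [[-0.05,0,0],[0,0,0],-0.4],
  [[-0.05,0,0],[0,0,0],-0.4],
  [[0,0,-3],[0,0,0],-0.4],
  [[0,0,-6],[0,0,0],0],
  [[0,4.5,-6],[0,0,0.07],0],
  [[0,7.8,-5],[0,0,0.07],0],
  [[0,7.8,-4.5],[0,0,0.07],0],
])

```text
time_s: 23.78
eef_pos: [652.1, -178.9, 103.2]
tool_rot: [[-0.037, 0.999, 0.002], [0.999, 0.037, 0.012], [0.012, 0.003, -1.0]]
contact_force: [-0.4, 0.2, -0.0]
finger_gap: 0.501
```

```bash
python3 - <<'E'
from m import *
meas("s16");gr(59.5,53.5,1.8,79.7)
E
```

```text
blocktop 187 mean [56.1  4.8 88.9] min [ 43.  -15.8  84.2] max [74.7 24.2 93.1]
  roll deg (dz/dlat) -3.31 pitch 2.77 122
eartip 124 mean [55.6 92.  38.4] min [36.2 85.1 30.8] max [79.7 97.4 42.5]
endface 158 mean [20.4  4.6 35.4] min [ 15.  -30.8  22.4] max [27.8 30.  44. ]
t 23.82 pos [ 649.8 -179.6  102.2] yaw 2.11 tilt [-0.0013  0.0113] F [-0.6  0.5 -0.2] M [-0.07 -0.06 -0.  ] gap mm 44.2 q [ 27.  55. -31.  85.  33.  49. -13.]
rail s 60.6 lat 79.39
shift cm [0.06 0.03 4.87] rot [-0.001 -0.011  0.005]
```

View pics/s16.png

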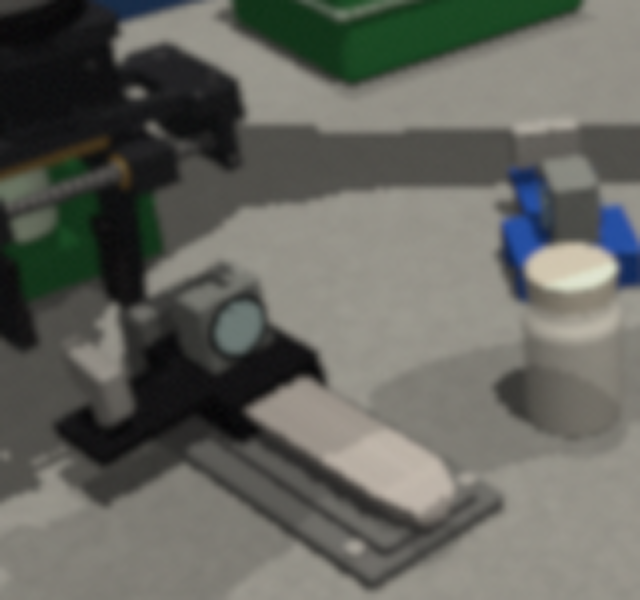

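move_arm([
  [[0.06,0.02,2.5],[0,-0.011,0],0],
  [[0.06,0.02,4.5],[0,-0.011,0],0],
  [[0.06,0.02,4.8],[0,-0.011,0],0.4],
  [[0.06,0.02,4.8],[0,-0.011,0],1],
  [[0.06,0.02,4.8],[0,-0.011,0],1],
  [[0.06,-0.1,4.65],[0,-0.011,0],1],
  [[0.06,-0.3,4.45],[0,-0.011,0],1],
  [[0.06,-0.5,4.3],[0,-0.011,0],1],
  [[0.06,-0.5,4.3],[0,-0.011,0],1],
], squeeze=40)

```text
time_s: 24.95
eef_pos: [644.9, -178.6, 59.2]
tool_rot: [[-0.037, 0.999, -0.0], [0.999, 0.037, 0.001], [0.001, -0.0, -1.0]]
contact_force: [0.6, 1.1, -2.8]
finger_gap: 0.151
```

```bash
python3 - <<'E'
from m import *
meas("s17");gr(59.5,60.5,1.8,75.2)
E
```

```text
blocktop 176 mean [56.6  1.8 88.3] min [ 42.2 -19.7  84. ] max [74.9 20.1 91.2]
  roll deg (dz/dlat) -0.92 pitch 1.94 127
eartip 117 mean [54.9 91.8 43.6] min [34.5 85.  36. ] max [79.4 97.2 46.9]
endface 167 mean [20.8  3.9 35.7] min [ 15.1 -31.8  22.2] max [27.9 29.6 43.9]
t 25.0 pos [ 644.9 -178.6   59.1] yaw 2.12 tilt [-0.0005  0.0006] F [ 0.8 -0.3 -3.3] M [ 0.03 -0.43 -0.08] gap mm 13.5 q [ 26.  58. -29.  87.  36.  44. -15.]
rail s 59.1 lat 74.6
shift cm [-0.04  0.06 -0.14] rot [-0.001 -0.001  0.006]
```

It is level, with the ear about 1 mm back. I'm setting the knob s to about 60 and turning without pressing toward the stop.

move_arm([
  [[-0.1,0.04,0],[0,0,0],1],
  [[-0.1,0.04,0],[0,0,0.14],1],
  [[-0.1,0.04,0],[0,0,0.3],1],
  [[-0.1,0.04,0],[0,0,0.46],1],
  [[-0.1,0.04,0],[0,0,0.62],1],
  [[-0.1,0.04,0],[0,0,0.78],1],
  [[-0.1,0.04,0],[0,0,0.94],1],
  [[-0.1,0.04,0],[0,0,0.94],1],
])

```text
time_s: 26.0
eef_pos: [645.6, -179.9, 59.3]
tool_rot: [[0.784, 0.621, -0.0], [0.621, -0.784, -0.0], [-0.0, 0.0, -1.0]]
contact_force: [0.4, -0.2, -2.3]
finger_gap: 0.158
```

```bash
python3 - <<'E'
from m import *
meas("s18");gr(60,60,-66,75.2)
E
```

```text
blocktop 22 mean [46.9 -5.5 86.8] min [ 38.8 -18.8  84.3] max [69.2 20.9 90.9]
  roll deg (dz/dlat) -6.38 pitch 10.42 14
eartip 116 mean [55.3 92.1 43.5] min [37.2 85.  36.5] max [80.9 97.6 47.2]
endface 150 mean [18.9  8.2 35.9] min [ 15.1 -29.5  22.4] max [27.6 31.3 44. ]
t 26.05 pos [ 645.5 -179.7   59.2] yaw -51.54 tilt [-0.0003  0.0001] F [ 0.3  0.3 -2.8] M [-0.25 -0.41  0.05] gap mm 13.8 q [ 19.  56. -15.  88.  20.  39. -57.]
rail s 60.2 lat 75.15
shift cm [ 0.02 -0.02 -0.08] rot [-0.     0.     0.252]
```

View pics/s18.png

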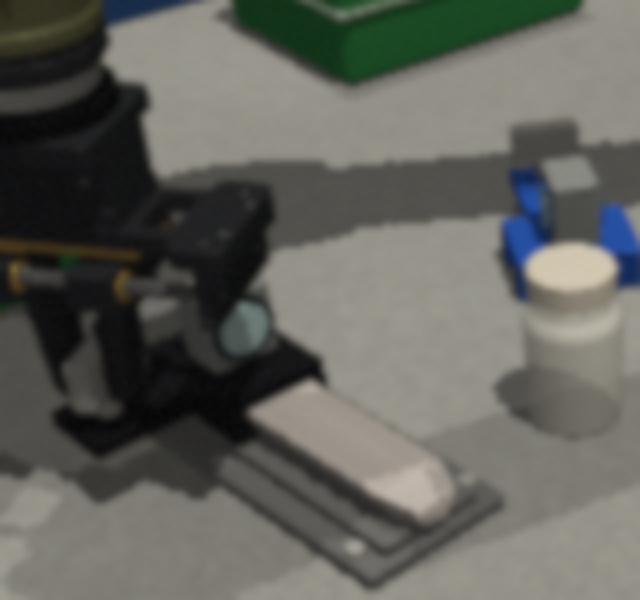

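```bash
python3 - <<'E'
from h import *
a=np.radians(5.9);ax=np.array([np.sin(a),-np.cos(a),0]);ay=np.array([np.cos(a),np.sin(a),0])
for f in("s5 scene5","s11","s13","s15","s16","s17","s18"):
    W=cloud("scene",np.load((f.split()[-1])+".npz")["d"])
    Q=W-np.array([564.6,-127.5,0]);C=np.dstack([Q@ax,Q@ay,Q[...,2]])
    P=C[np.all((C>[12,-29,24])&(C<[30,29,44]),2)];A=np.c_[P[:,1],np.ones(len(P))]
    for _ in range(4):
        k=np.linalg.lstsq(A,P[:,0],rcond=None)[0];r=abs(P[:,0]-A@k);g=r<max(1.5,np.percentile(r,70));A,P=A[g],P[g]
        
    print(f,"end s at lat0",k[1].round(2),"slope deg",np.degrees(k[0]).round(2),len(P))
E
```

```text
s5 scene5 end s at lat0 21.07 slope deg 0.25 90
s11 end s at lat0 19.76 slope deg 1.99 85
s13 end s at lat0 21.19 slope deg -0.25 95
s15 end s at lat0 20.99 slope deg -0.52 89
s16 end s at lat0 20.25 slope deg -0.29 91
s17 end s at lat0 20.88 slope deg -1.17 92
s18 end s at lat0 17.88 slope deg 1.13 86
```

The end-face fit shows the knob's friction dragged the loose carriage about 1° clockwise around the knob axis and 3 mm off the stop (end at 17.9 against 21.0 home). A sideways preload presses the groove wall flat against the rail and keeps it straight. So I push forward 2 mm first, then preload laterally, and check before finishing the turn.

move_arm([
  [[-0.11,0.17,0],[0,0,-0.03],1],
  [[-0.15,0.23,0],[0,0,-0.03],1],
  [[-0.15,0.23,0],[0,0,-0.03],1],
  [[-0.35,0.08,0],[0,0,-0.03],1],
  [[-0.53,-0.1,0],[0,0,-0.03],1],
  [[-0.53,-0.1,0],[0,0,-0.03],1],
])

```text
time_s: 26.8
eef_pos: [644.2, -181.2, 60.1]
tool_rot: [[0.763, 0.646, 0.007], [0.646, -0.763, 0.001], [0.006, 0.004, -1.0]]
contact_force: [6.1, 3.7, -3.1]
finger_gap: 0.153
```

```bash
cat >> m.py <<'E'
def endf(name):
    meas(name)
    a=np.radians(5.9);ax=np.array([np.sin(a),-np.cos(a),0]);ay=np.array([np.cos(a),np.sin(a),0])
    W=cloud("scene",np.load(name+".npz")["d"])
    Q=W-np.array([564.6,-127.5,0]);C=np.dstack([Q@ax,Q@ay,Q[...,2]])
    P=C[np.all((C>[12,-29,24])&(C<[30,29,44]),2)];A=np.c_[P[:,1],np.ones(len(P))]
    for _ in range(4):
        k=np.linalg.lstsq(A,P[:,0],rcond=None)[0];r=abs(P[:,0]-A@k);g=r<max(1.5,np.percentile(r,70));A,P=A[g],P[g]
    print("END s at lat0",k[1].round(2),"slope deg",np.degrees(k[0]).round(2),len(P))
E
python3 - <<'E'
from m import *
endf("s19")
E
```

```text
blocktop 24 mean [54.   4.6 86.6] min [ 44.6 -19.   84.2] max [77.7 18.8 89.1]
  roll deg (dz/dlat) 0.44 pitch -3.4 14
eartip 109 mean [57.4 91.6 44.3] min [38.4 85.1 36.6] max [82.9 95.8 48.2]
endface 173 mean [21.   3.6 35.8] min [ 15.3 -31.6  22.3] max [28.  29.4 44. ]
t 26.85 pos [ 644.2 -181.1   60.1] yaw -49.75 tilt [0.0073 0.0011] F [ 6.2  2.8 -4.1] M [ 0.73 -1.48 -0.05] gap mm 13.4 q [ 20.  56. -16.  88.  21.  38. -55.]
rail s 61.6 lat 73.7
END s at lat0 20.94 slope deg 0.74 103
```

It is home (20.94) and nearly straight. I'm keeping the lateral preload and finishing the turn.

move_arm([
  [[-0.3,-0.09,0.08],[0,0,0.1],1],
  [[-0.3,-0.09,0.08],[0,0,0.2],1],
  [[-0.3,-0.09,0.08],[0,0,0.3],1],
  [[-0.3,-0.09,0.08],[0,0,0.34],1],
  [[-0.3,-0.09,0.08],[0,0,0.36],1],
  [[-0.3,-0.09,0.08],[0,0,0.36],1],
])

```text
time_s: 27.6
eef_pos: [644.7, -181.8, 60.3]
tool_rot: [[0.941, 0.338, 0.014], [0.338, -0.941, 0.001], [0.014, 0.004, -1.0]]
contact_force: [4.8, 2.8, -1.5]
finger_gap: 0.154
```

```bash
python3 - <<'E'
from m import *
endf("s20")
E
```

```text
eartip 109 mean [57.1 91.8 44.8] min [37.8 85.1 35.2] max [82.4 96.5 48.7]
endface 174 mean [20.6  4.9 35.7] min [ 15.  -31.3  22. ] max [26.5 29.9 44. ]
t 27.65 pos [ 644.7 -181.9   60.3] yaw -70.23 tilt [0.0143 0.0009] F [ 5.1  2.8 -2. ] M [ 0.51 -1.2   0.35] gap mm 13.8 q [ 17.  56. -10.  89.  14.  36. -70.]
rail s 62.3 lat 74.06
END s at lat0 20.72 slope deg 0.69 91
```

move_arm([
  [[-0.26,0.04,0.1],[0,0,0.03],1],
  [[-0.26,0.04,0.1],[0,0,0.06],1],
  [[-0.26,0.04,0.1],[0,0,0.06],1],
])

```text
time_s: 28.02
eef_pos: [645.9, -183.2, 60.5]
tool_rot: [[0.958, 0.285, 0.022], [0.285, -0.959, -0.001], [0.021, 0.007, -1.0]]
contact_force: [5.9, 1.1, -1.7]
finger_gap: 0.158
```

```bash
python3 - <<'E'
from m import *
endf("s21")
E
```

```text
blocktop 8 mean [ 46.6 -16.   87.2] min [ 43.9 -18.4  84.2] max [ 52.5 -13.5  89. ]
  roll deg (dz/dlat) -40.53 pitch 14.64 7
eartip 117 mean [58.4 92.4 44.8] min [40.9 85.2 36.9] max [85.9 98.3 48.6]
endface 163 mean [20.5  7.7 35.7] min [ 15.6 -28.   22.2] max [27.8 32.6 43.9]
t 28.07 pos [ 645.9 -183.3   60.5] yaw -73.46 tilt [ 0.0217 -0.0005] F [ 5.9  1.8 -1.4] M [ 0.25 -1.06  0.67] gap mm 13.8 q [ 17.  55. -10.  89.  13.  35. -73.]
rail s 63.8 lat 75.12
END s at lat0 19.97 slope deg 2.64 87
```

The extra 0.06 rad after the stop twisted the carriage to 2.6°, though the knob is on its stop (0.67 N m). I'm releasing the knob, then squaring and seating the carriage by gripping the block.

move_arm([
  [[0,0,0],[0,0,-0.04],1],
  [[0,0,0],[0,0,-0.04],0],
  [[0,0,0],[0,0,-0.04],0],
  [[0,0,-3],[0,0,-0.04],0],
  [[0,0,-6],[0,0,-0.2],-0.4],
  [[0,0,-8],[0,0,-0.4],-0.4],
])

```text
time_s: 28.82
eef_pos: [644.2, -184.3, 142.1]
tool_rot: [[0.777, 0.629, 0.023], [0.63, -0.777, -0.002], [0.016, 0.016, -1.0]]
contact_force: [0.3, -0.1, -0.4]
finger_gap: 0.687
```

```bash
python3 - <<'E'
from m import *
endf("s22");gr(59.5,115,4,-.5);gr(59.5,57,4,-.5)
E
```

```text
blocktop 182 mean [56.   3.2 88.1] min [ 42.2 -18.7  84.1] max [76.1 22.8 90.8]
  roll deg (dz/dlat) -2.92 pitch 2.75 122
eartip 116 mean [57.2 92.7 41.8] min [40.  85.  35.1] max [84.4 98.7 45.8]
endface 166 mean [20.3  7.6 36. ] min [ 15.2 -28.1  22.4] max [27.8 32.1 44. ]
t 28.88 pos [ 645.5 -184.9  144.5] yaw -50.7 tilt [ 0.0262 -0.003 ] F [ 0.3 -0.4  1.4] M [-0.02  0.01 -0.04] gap mm 61.6 q [ 21.  49. -17.  87.  19.  45. -54.]
rail s 65.4 lat 74.53
END s at lat0 19.94 slope deg 2.0 94
shift cm [-5.99 -4.67  2.75] rot [ 0.026 -0.008 -0.955]
shift cm [-6.1  -4.78  8.55] rot [ 0.026 -0.008 -0.955]
```

move_arm([
  [[-3,-2.4,0],[0.026,-0.008,-0.18],-0.4],
  [[-6,-4.7,0],[0.026,-0.008,-0.36],-0.4],
  [[-6,-4.7,0.5],[0.026,-0.008,-0.54],-0.4],
  [[-6,-4.7,1],[0.026,-0.008,-0.72],-0.4],
  [[-6,-4.7,2],[0.026,-0.008,-0.9],-0.4],
  [[-6,-4.7,2.8],[0.026,-0.008,-0.95],-0.4],
  [[-6.1,-4.8,5],[0.026,-0.008,-0.95],-0.4],
  [[-6.1,-4.8,8],[0.026,-0.008,-0.95],-0.4],
  [[-6.1,-4.8,8.5],[0.026,-0.008,-0.95],-0.4],
  [[-6.1,-4.8,8.5],[0.026,-0.008,-0.95],1],
  [[-6.1,-4.8,8.5],[0.026,-0.008,-0.95],1],
  [[-6.1,-4.8,8.5],[0.026,-0.008,-0.95],1],
], squeeze=60)

```text
time_s: 30.38
eef_pos: [571.1, -186.7, 58.6]
tool_rot: [[-0.065, 0.998, 0.003], [0.998, 0.065, -0.0], [-0.001, 0.003, -1.0]]
contact_force: [-0.2, -1.2, 2.3]
finger_gap: 0.448
```

```bash
python3 - <<'E'
from m import *
endf("s23");gr(61,57,6.5,0)
E
```

```text
blocktop 188 mean [54.7 -1.5 88.5] min [ 43.  -24.8  84.3] max [73.5 25.8 95.9]
  roll deg (dz/dlat) -1.57 pitch 1.78 119
eartip 121 mean [58.  92.4 44. ] min [38.1 85.  36.3] max [86.4 98.1 47.9]
endface 161 mean [20.4  7.3 35.9] min [ 15.2 -29.7  22.2] max [27.5 31.6 44. ]
t 30.43 pos [ 571.  -186.7   58.6] yaw 3.71 tilt [ 0.0024 -0.0004] F [0.6 0.5 3.5] M [-0.02 -0.11  0.01] gap mm 39.8 q [ 29.  54. -27. 101.  40.  35. -18.]
rail s 59.6 lat 0.31
END s at lat0 19.79 slope deg 2.84 85
shift cm [-0.14 -0.03  0.16] rot [ 0.002  0.001 -0.049]
```

View pics/s23.png

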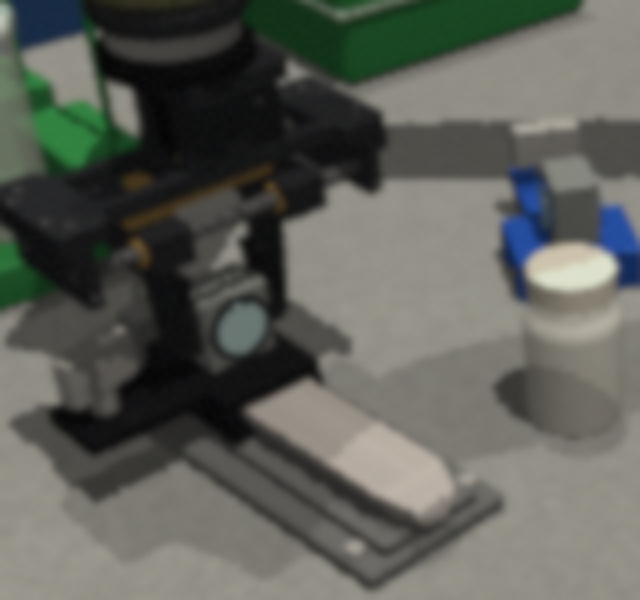

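move_arm([
  [[0,0,0.05],[0,0,-0.03],1],
  [[0,0,0.1],[0,0,-0.055],1],
  [[-0.3,0,0.1],[0,0,-0.055],1],
  [[-0.6,0,0.1],[0,0,-0.055],1],
  [[-0.9,0,0.1],[0,0,-0.055],1],
  [[-1.2,0,0.1],[0,0,-0.055],1],
  [[-1.2,0,0.1],[0,0,-0.055],1],
])

```text
time_s: 31.3
eef_pos: [571.6, -187.9, 58.9]
tool_rot: [[-0.125, 0.992, 0.002], [0.992, 0.125, 0.013], [0.013, 0.004, -1.0]]
contact_force: [-5.6, 17.7, 13.4]
finger_gap: 0.447
```

```bash
python3 - <<'E'
from m import *
endf("s24")
E
```

```text
blocktop 190 mean [55.8 -1.3 88.7] min [ 44.  -24.7  84. ] max [74.2 25.8 96. ]
  roll deg (dz/dlat) -1.68 pitch 2.45 123
eartip 122 mean [54.5 92.9 44.4] min [36.  85.1 36.8] max [79.9 98.2 48.1]
endface 171 mean [20.7  5.9 35.9] min [ 15.2 -30.5  22.3] max [27.3 30.6 44. ]
t 31.35 pos [ 571.6 -187.8   58.9] yaw 7.22 tilt [0.0019 0.0132] F [-4.7 18.3 13. ] M [ 3.5   1.4  -0.48] gap mm 39.7 q [ 30.  55. -29. 100.  40.  36. -15.]
rail s 60.7 lat 0.74
END s at lat0 20.68 slope deg -1.2 84
```

It squared easily and is back at the stop. I'm trimming the yaw by about 1°, then releasing and checking.

move_arm([
  [[-0.6,0,0],[0,0,0.022],1],
  [[-0.6,0,0],[0,0,0.022],1],
  [[0,0,0],[0,0,0.022],1],
  [[0,0,0],[0,0,0.022],-0.4],
  [[0,0,0],[0,0,0.022],-0.4],
  [[0,0,0],[0,0,0.022],-0.4],
  [[0,0,-3],[0,0,0],-0.4],
  [[0,0,-8],[0,0,0],-0.4],
])

```text
time_s: 32.35
eef_pos: [570.0, -189.2, 138.2]
tool_rot: [[-0.126, 0.992, -0.002], [0.992, 0.126, 0.014], [0.014, -0.0, -1.0]]
contact_force: [-0.1, -1.1, 0.4]
finger_gap: 0.699
```

```bash
python3 - <<'E'
from m import *
endf("s25")
W=cloud("scene",np.load("s25.npz")["d"]);a=np.radians(5.9);ax=np.array([np.sin(a),-np.cos(a),0]);ay=np.array([np.cos(a),np.sin(a),0])
Q=W-np.array([564.6,-127.5,0]);C=np.dstack([Q@ax,Q@ay,Q[...,2]])
for f in("s11","s22","s25"):
    W=cloud("scene",np.load(f+".npz")["d"]);Q=W-np.array([564.6,-127.5,0]);C=np.dstack([Q@ax,Q@ay,Q[...,2]])
    P=C[np.all((C>[20,45,74])&(C<[100,110,88]),2)];print(f,"knob",len(P),P.max(0).round(1),cv2.minAreaRect(P[:,:2].astype(np.float32)))
E
```

```text
blocktop 186 mean [55.7  7.8 89.6] min [ 42.3 -11.7  84.1] max [73.9 25.8 94.5]
  roll deg (dz/dlat) -7.34 pitch 4.55 116
eartip 131 mean [53.3 93.  37.1] min [35.8 85.  28.3] max [ 82.2 100.8  54.7]
endface 167 mean [20.7  6.3 35.5] min [ 15.1 -30.5  22.1] max [27.5 31.4 43.8]
t 32.4 pos [ 574.4 -189.4  145.6] yaw 7.18 tilt [0.0097 0.0117] F [0.7 0.1 3.8] M [-0.06 -0.17 -0.02] gap mm 61.7 q [ 33.  48. -34.  98.  35.  45. -10.]
rail s 62.6 lat 3.4
END s at lat0 20.54 slope deg 0.15 84
s11 knob 172 [73.4 98.2 86.8] ((62.38661575317383, 75.84746551513672), (15.90283489227295, 45.29758834838867), 13.338648796081543)
s22 knob 165 [70.7 98.7 86.1] ((61.72886657714844, 76.71927642822266), (16.636831283569336, 43.33095932006836), 13.593201637268066)
s25 knob 92 [ 69.6 103.2  80.6] ((58.896671295166016, 81.2867202758789), (13.936258316040039, 43.67219161987305), 12.566676139831543)
```

View pics/s25.png

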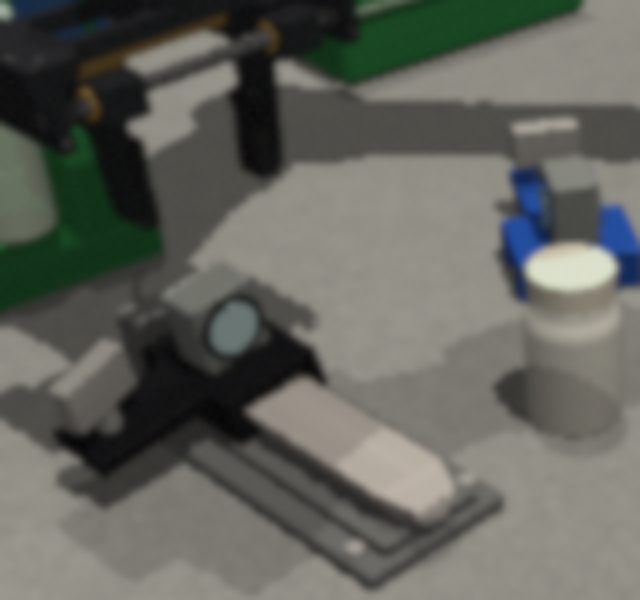

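Released, the carriage is home and straight (end 20.5, slope 0.15°) with the knob across. But it again rolled about 5° in the dovetail play, its natural rest. I'm moving aside for a clean top view to decide.

```bash
python3 - <<'E'
from h import *
go(560,150,200,6)
E
```

```text
shift cm [33.91  2.87 -5.06] rot [ 0.011 -0.011  0.021]
```

move_arm([
  [[8,0,-5],[0,0,0],-0.4],
  [[34,3,-5],[0.01,-0.01,0],-0.4],
  [[34,3,-5],[0.01,-0.01,0],-0.4],
  [[34,3,-5],[0.01,-0.01,0],-0.4],
  [[34,3,-5],[0.01,-0.01,0],-0.4],
  [[34,3,-5],[0.01,-0.01,0],-0.4],
  [[34,3,-5],[0.01,-0.01,0],0],
])

```text
time_s: 33.28
eef_pos: [560.6, 156.1, 200.1]
tool_rot: [[-0.132, 0.991, 0.002], [0.991, 0.132, 0.004], [0.004, 0.003, -1.0]]
contact_force: [0.7, -0.1, -0.4]
finger_gap: 0.611
```

```bash
python3 - <<'E'
from t import *
C=top("t26")
for n,lo,hi in(("blocktop",[40,-30,78],[80,35,100]),("knobtop",[30,45,72],[100,115,95]),("ear",[36,40,30],[84,62,50])):
    P=C[np.all((C>lo)&(C<hi),2)];A=np.c_[P[:,:2],np.ones(len(P))]
    for _ in range(3):
        k=np.linalg.lstsq(A,P[:,2],rcond=None)[0];g=abs(P[:,2]-A@k)<1.5;A,P=A[g],P[g]
    print(n,len(P),"mean",P.mean(0).round(1),"roll",np.degrees(k[1]).round(2),"pitch",np.degrees(k[0]).round(2),cv2.minAreaRect(P[:,:2].astype(np.float32)))
E
```

```text
t 33.33 pos [560.9 152.6 199.5] yaw 7.36 tilt [0.0013 0.0009] F [ 0.3 -0.8  0.5] M [-0.   -0.19 -0.01] gap mm 49.9 q [ -1.  42. -33.  99.  29.  48. -40.]
block 258 z 90.7 min [ 42.2 -14.3] max [76.1 26.9] ((59.295650482177734, 6.021636962890625), (40.7036247253418, 33.67245864868164), 87.14033508300781)
knob 9 z 80.9 min [57.1 63.8] max [68.2 75.2] ((63.205623626708984, 68.89911651611328), (11.415348052978516, 10.916053771972656), 83.46336364746094)
stop 217 z 60.2 min [ 98.8 -29.9] max [120.   29.4] ((109.74784088134766, -0.3060016632080078), (20.81235694885254, 59.501380920410156), 1.2566224336624146)
body 226 z 46.2 min [ 24.  -29.6] max [104.2  36. ] ((64.05046081542969, 2.9119815826416016), (79.509765625, 66.03727722167969), 0.6849534511566162)
ear 108 z 43.2 min [37.6 34.1] max [80.1 95.8] ((58.491703033447266, 65.1145248413086), (42.51095199584961, 61.54082489013672), 0.6338571906089783)
rear edge lat 9 s [34.1 36.  36.2]
rear edge lat 18 s [30.4 30.4 30.5]
rear edge lat 27 s [24.  26.9 28.7]
blocktop 117 mean [59.   9.  90.2] roll -3.29 pitch 6.07 ((58.20050811767578, 6.5834503173828125), (38.891357421875, 30.9726619720459), 88.15135955810547)
knobtop 76 mean [58.1 79.7 76.6] roll -5.28 pitch 3.48 ((58.16024398803711, 80.4669189453125), (14.548333168029785, 42.40293884277344), 17.17488670349121)
ear 104 mean [57.9 49.9 41.5] roll -5.64 pitch 2.17 ((58.13393020629883, 50.86756134033203), (43.10060119628906, 21.538677215576172), 0.09332740306854248)
```

View pics/t26.png

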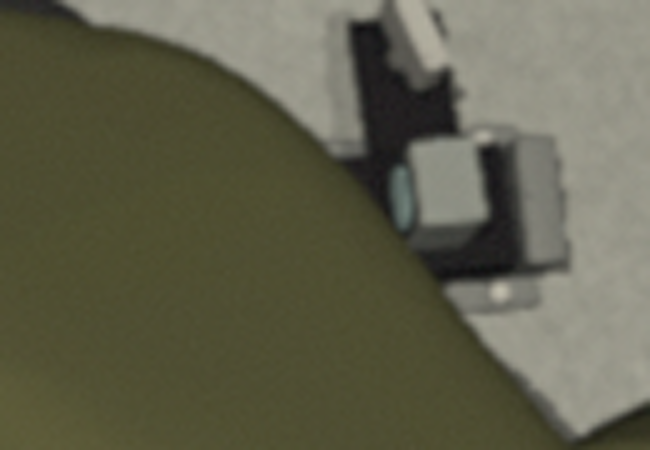

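The top view confirms it: home and straight, knob bar across (about 1.27 rad), but rolled 5.5°. Before, with firm tightening and no slack, it stayed level after release, so easing the knob back may have cost the clamping. There is time to level it, tighten to the stop again and let go without backing off.

```bash
python3 - <<'E'
from h import *
gr(59.8,105,-67.5,80);gr(59.8,55,-67.5,80)
E
```

```text
shift cm [-34.01   4.61   9.43] rot [ 1.000e-03 -2.000e-03  1.307e+00]
shift cm [-34.02   4.6   14.43] rot [ 1.000e-03 -2.000e-03  1.307e+00]
```

move_arm([
  [[-34,4.6,2],[0,0,1.3],0],
  [[-34,4.6,2],[0,0,1.3],0],
  [[-34,4.6,2],[0,0,1.3],0],
  [[-34,4.6,2],[0,0,1.3],0],
  [[-34,4.6,2],[0,0,1.3],0],
  [[-34,4.6,4],[0,0,1.3],0],
  [[-34,4.6,7.5],[0,0,1.3],0],
  [[-34,4.6,9],[0,0,1.3],0],
  [[-34,4.6,9],[0,0,1.3],0],
], squeeze=50)

```text
time_s: 34.45
eef_pos: [649.0, -178.9, 108.3]
tool_rot: [[0.92, 0.391, -0.001], [0.391, -0.92, 0.001], [-0.001, -0.002, -1.0]]
contact_force: [-0.5, 1.0, 0.7]
finger_gap: 0.503
```

```bash
python3 - <<'E'
from m import *
endf("s27");gr(59.8,55,-67.5,80)
E
```

```text
blocktop 187 mean [55.8  7.7 89.7] min [ 42.4 -10.8  84. ] max [74.  25.9 94.8]
  roll deg (dz/dlat) -7.68 pitch 5.33 114
eartip 126 mean [53.4 93.4 36.9] min [35.9 85.6 28. ] max [ 80.8 101.8  54.9]
endface 163 mean [20.5  5.5 35.4] min [ 15.  -31.3  22.2] max [27.9 31.  44. ]
t 34.5 pos [ 650.1 -178.7  109.6] yaw -66.99 tilt [0.0012 0.0011] F [-0.1  0.6  0.9] M [-0.03 -0.   -0.01] gap mm 44.0 q [ 18.  52. -13.  86.  15.  43. -68.]
rail s 59.7 lat 79.8
END s at lat0 20.35 slope deg -0.45 82
shift cm [0.01 0.02 5.46] rot [-0.001 -0.002  0.009]
```

View pics/s27.png

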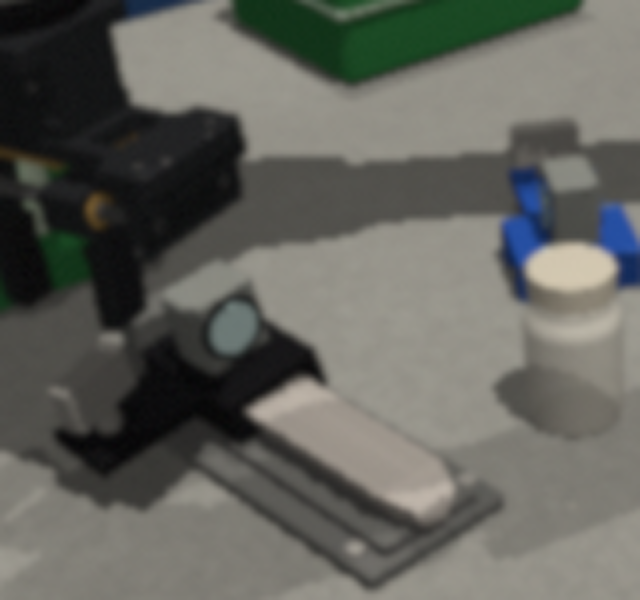

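move_arm([
  [[0,0.02,3],[0,0,0.01],0],
  [[0,0.02,5.2],[0,0,0.01],0],
  [[0,0.02,5.4],[0,0,0.01],0.4],
  [[0,0.02,5.4],[0,0,0.01],1],
  [[0,0.02,5.4],[0,0,0.01],1],
  [[-0.1,0.03,5.2],[-0.01,0.035,0.01],1],
  [[-0.2,0.03,5],[-0.02,0.07,0.01],1],
  [[-0.28,0.03,4.85],[-0.027,0.09,0.01],1],
  [[-0.28,0.03,4.85],[-0.027,0.09,0.01],1],
], squeeze=50)

```text
time_s: 35.62
eef_pos: [648.8, -179.5, 62.3]
tool_rot: [[0.92, 0.38, 0.097], [0.381, -0.924, 0.012], [0.094, 0.026, -0.995]]
contact_force: [2.1, 2.3, 3.8]
finger_gap: 0.153
```

```bash
python3 - <<'E'
from m import *
endf("s28")
E
```

```text
eartip 117 mean [55.  92.7 39.7] min [37.5 85.4 31.3] max [81.4 97.8 44.8]
endface 168 mean [20.4  6.5 35.8] min [ 15.2 -29.3  22.1] max [27.8 31.5 43.8]
t 35.67 pos [ 648.9 -179.5   62. ] yaw -67.62 tilt [0.0968 0.0114] F [1.8 1.9 3.8] M [ 0.72 -0.14 -0.14] gap mm 13.8 q [ 19.  54. -12.  93.  17.  29. -70.]
rail s 60.4 lat 78.55
END s at lat0 20.2 slope deg 0.16 95
```

View pics/s28.png

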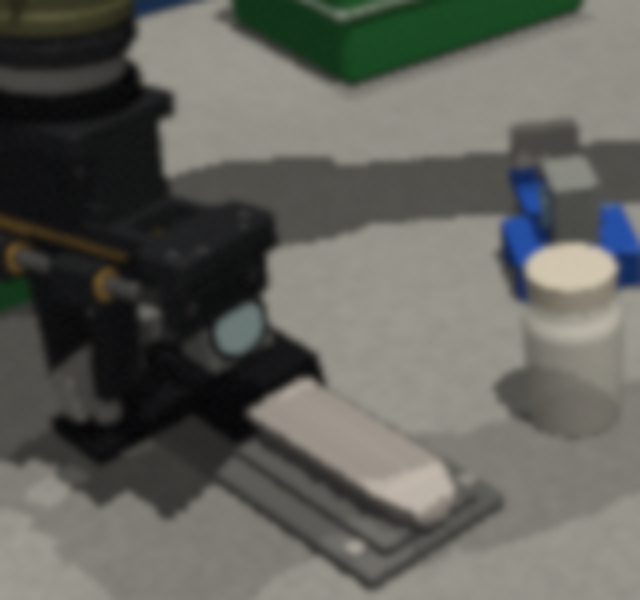

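move_arm([
  [[-0.15,0.08,-0.2],[0,0,0],1],
  [[-0.3,0.08,-0.4],[0,0.01,0],1],
  [[-0.38,0.08,-0.45],[0,0.01,0],1],
  [[-0.38,0.08,-0.45],[0,0.01,0],1],
])

```text
time_s: 36.17
eef_pos: [645.8, -180.2, 65.6]
tool_rot: [[0.918, 0.382, 0.107], [0.382, -0.924, 0.017], [0.106, 0.025, -0.994]]
contact_force: [2.6, 4.0, -3.7]
finger_gap: 0.153
```

```bash
python3 - <<'E'
from m import *
endf("s29")
E
```

```text
eartip 112 mean [56.  91.8 43.9] min [37.6 85.  36.5] max [80.9 96.4 47.9]
endface 170 mean [21.1  4.1 35.7] min [ 15.  -32.3  22.1] max [27.4 29.5 44. ]
t 36.23 pos [ 645.8 -180.2   65.6] yaw -67.56 tilt [0.107  0.0175] F [ 2.8  4.7 -5. ] M [ 1.13 -0.9   0.01] gap mm 13.9 q [ 20.  54. -13.  94.  17.  28. -70.]
rail s 60.8 lat 75.39
END s at lat0 21.07 slope deg 0.07 96
```

It is level (43.9), home (21.07) and straight (0.07°). I'm tightening gently under the lateral preload.

move_arm([
  [[-0.28,0,0],[0,0,0.02],1],
  [[-0.28,0,0],[0,0,0.04],1],
  [[-0.28,0,0],[0,0,0.05],1],
])

```text
time_s: 36.6
eef_pos: [646.2, -181.0, 65.9]
tool_rot: [[0.935, 0.337, 0.113], [0.337, -0.941, 0.018], [0.113, 0.022, -0.993]]
contact_force: [6.5, 1.6, -2.8]
finger_gap: 0.154
```

```bash
python3 - <<'E'
from m import *
endf("s30")
E
```

```text
eartip 108 mean [57.6 92.  44.3] min [37.9 85.2 37.9] max [82.8 97.4 48.6]
endface 165 mean [20.9  5.9 35.5] min [ 15.5 -30.6  22.4] max [27.8 31.  44. ]
t 36.65 pos [ 646.2 -181.1   66. ] yaw -70.34 tilt [0.1133 0.0175] F [ 5.3  1.9 -3.3] M [ 0.69 -1.45  0.35] gap mm 13.8 q [ 19.  54. -12.  94.  16.  27. -71.]
rail s 61.7 lat 75.67
END s at lat0 20.54 slope deg 1.88 86
```

The knob is on its stop again (0.35 N m), the carriage level and within about 0.4 mm of home. I'm letting go without turning back.

move_arm([
  [[-0.1,0,0],[0,0,0.01],1],
  [[-0.05,0,0],[0,0,0.01],0.3],
  [[-0.05,0,0],[0,0,0.01],0.3],
  [[-0.05,0,0],[0,0,0.01],0.3],
  [[-0.05,0,-3],[0,0,0.01],0.3],
  [[0,0,-8],[0,0,0],0.3],
  [[0,0,-14],[0,0,0],0.3],
  [[0,0,-16],[0,0,0],0.3],
])

```text
time_s: 37.65
eef_pos: [629.2, -184.7, 229.1]
tool_rot: [[0.935, 0.335, 0.119], [0.336, -0.942, 0.016], [0.117, 0.025, -0.993]]
contact_force: [0.2, 0.8, -0.9]
finger_gap: 0.351
```

```bash
python3 - <<'E'
from m import *
endf("s31");go(600,195,220,-37)
E
```

```text
blocktop 182 mean [56.3  4.3 88.4] min [ 43.1 -16.4  84. ] max [75.4 22.9 91.4]
  roll deg (dz/dlat) -3.02 pitch 2.59 118
eartip 117 mean [57.  92.5 40.6] min [39.  85.4 32.8] max [83.4 97.8 44.8]
endface 169 mean [20.7  6.7 36. ] min [ 15.  -30.3  23.1] max [27.9 31.4 43.9]
t 37.7 pos [ 629.7 -184.9  230.4] yaw -70.41 tilt [0.1203 0.0149] F [ 0.5 -0.5  1.5] M [-0.05  0.07 -0.01] gap mm 30.8 q [ 23.  40. -17.  91.  12.  44. -68.]
rail s 63.8 lat 58.8
END s at lat0 20.2 slope deg 0.82 81
shift cm [  9.87 -36.8    1.24] rot [ 0.06  -0.108 -0.581]
```

View pics/s31.png

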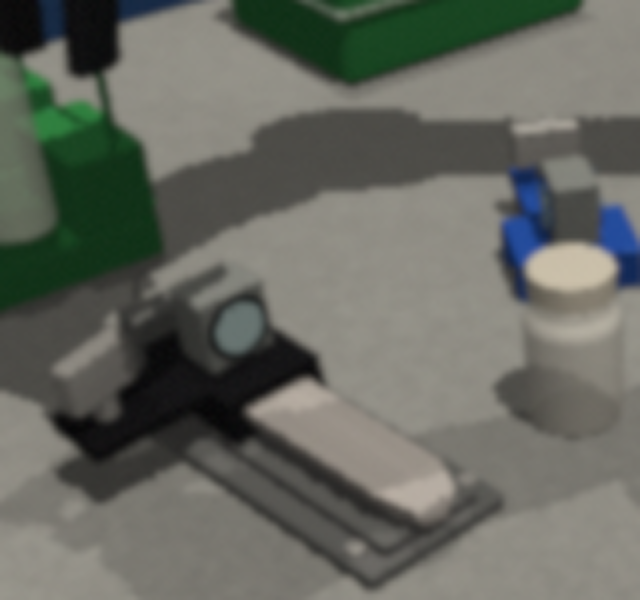

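It is near home (20.2), yaw 0.8°, roll about 2.5°, knob across. A final top check with the arm aside.

move_arm([
  [[10,-37,0],[0.06,-0.1,-0.58],0.3],
  [[10,-37,0],[0.06,-0.1,-0.58],0.3],
  [[10,-37,1],[0.06,-0.1,-0.58],0.3],
  [[10,-37,1],[0.06,-0.1,-0.58],0.3],
  [[10,-37,1],[0.06,-0.1,-0.58],0.3],
  [[10,-37,1],[0.06,-0.1,-0.58],0.3],
  [[10,-37,1],[0.06,-0.1,-0.58],0.3],
])

```text
time_s: 38.58
eef_pos: [597.7, 204.5, 221.7]
tool_rot: [[0.595, 0.804, 0.004], [0.804, -0.595, 0.008], [0.009, -0.002, -1.0]]
contact_force: [0.2, -0.7, 0.6]
finger_gap: 0.35
```

```bash
python3 - <<'E'
from t import *
from m import endf
C=top("t32")
for n,lo,hi in(("blocktop",[40,-30,78],[80,35,100]),("knobtop",[30,45,76],[100,115,95]),("ear",[36,40,30],[84,62,50])):
    P=C[np.all((C>lo)&(C<hi),2)];A=np.c_[P[:,:2],np.ones(len(P))]
    for _ in range(3):
        k=np.linalg.lstsq(A,P[:,2],rcond=None)[0];g=abs(P[:,2]-A@k)<1.5;A,P=A[g],P[g]
    print(n,len(P),"mean",P.mean(0).round(1),"roll",np.degrees(k[1]).round(2),"pitch",np.degrees(k[0]).round(2),cv2.minAreaRect(P[:,:2].astype(np.float32)))
endf("s33")
E
```

```text
t 38.62 pos [598.6 201.6 221.5] yaw -36.67 tilt [0.0041 0.0059] F [-0.1  0.8  0.3] M [-0.05 -0.05  0.  ] gap mm 30.5 q [-11.  42. -22.  90.  18.  52. -76.]
block 255 z 89.5 min [ 42.6 -18.6] max [75.9 21.2] ((59.2891960144043, 1.2748775482177734), (39.88449478149414, 33.20812225341797), 89.61870574951172)
knob 118 z 83.3 min [50.3 54. ] max [71.7 97.4] ((60.16839599609375, 75.35236358642578), (14.578415870666504, 42.96415710449219), 14.237911224365234)
stop 209 z 60.1 min [ 99.5 -29.6] max [119.9  29.5] ((109.71136474609375, -0.05864715576171875), (20.049894332885742, 59.11138153076172), 0.4367964267730713)
body 580 z 46.8 min [ 18.3 -31.3] max [106.3  35.9] ((62.68949890136719, 2.390239715576172), (66.96142578125, 87.99835205078125), 89.3563232421875)
ear 298 z 44.7 min [37.6 34.3] max [82.4 95.3] ((60.342140197753906, 64.51168060302734), (61.16032028198242, 44.477012634277344), 89.03568267822266)
rear edge lat -27 s [18.3 18.4 18.5]
rear edge lat -18 s [19.  19.2 19.5]
rear edge lat -9 s [19.7 19.8 20.2]
rear edge lat 0 s [18.6 19.1 20.6]
rear edge lat 9 s [20.5 21.7 22.1]
rear edg
[... 331 characters left out ...]
15283203, 42.543373107910156), 13.299216270446777)
ear 95 mean [59.2 50.6 44.8] roll -6.87 pitch -0.29 ((59.8282470703125, 51.067874908447266), (43.518836975097656, 21.46407699584961), 0.025020169094204903)
blocktop 184 mean [56.1  3.7 88.4] min [ 42.7 -17.2  84.2] max [75.3 22.6 92. ]
  roll deg (dz/dlat) -3.34 pitch 3.66 116
eartip 115 mean [56.9 92.5 40.7] min [38.9 85.2 32.9] max [83.  97.9 44.5]
endface 166 mean [20.6  6.5 35.8] min [ 15.1 -29.5  22.4] max [27.7 31.6 43.8]
t 38.67 pos [599.4 198.2 221.5] yaw -36.89 tilt [0.0045 0.0034] F [-0.1 -0.9 -0.2] M [-0.13 -0.08 -0.  ] gap mm 30.9 q [-10.  42. -22.  90.  19.  52. -76.]
rail s -320.4 lat 68.11
END s at lat0 20.18 slope deg 2.43 92
```

View pics/t32.png

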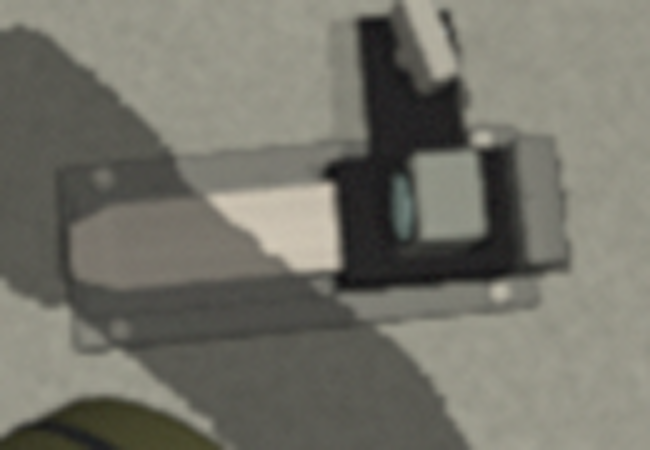

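The carriage is against the stop: block centre at s 59.3, with the stop face reading 99.5 on the same scale. Yaw is about 1°, the knob bar is about 75° clockwise (its stop is 74.5°), and the gripper is clear. I'm handing it in.

```bash
python3 -c "
from plant import bot
print(bot.finish_job())"
```

```text
the job is handed in; nothing more can be done
None
```

I slid the black carriage onto the rail with the knob loose and pushed it home against the stop with about 17 N. I then turned the clamp knob clockwise to its stop and let go. The job was handed in at about 38.7 s.

**Rework:** The first two clampings left the carriage twisted or rolled.
- **First clamping:** pressing at the ear while tightening left it yawed about 2.7° and about 1 mm short. I loosened the knob, re-seated the carriage by the lens block and clamped again.
- **Second clamping:** tightening past the knob's stop yawed it about 2.6° again. I squared and pushed it home by the block with the knob already tight. It then rolled about 5° when released.
- **Third clamping:** I levelled it, tightened the knob to its stop again and let go without backing off.

**Last checks:**
- **Position:** the top view puts the carriage at about 59.8 mm against 60 mm for fully home. The scene view put it up to about 0.8 mm short.
- **Knob:** the bar is about 75° clockwise; its stop is at 74.5°. The moment on the tool rose above the normal turning friction, which confirms it reached the stop.
- **Surroundings:** the jar was upright in the last scene view I looked at, about a second before hand-in. The blue look-alike was left alone, and the gripper is clear.

**Not perfect or disagreeing:**
- **Yaw:** about 1° from the top view, but 0.8° to 2.4° from the scene view.
- **Roll:** the carriage still leans about 2.5° toward the knob side within the dovetail's clearance.
- **Clamping hold:** the turned knob did not visibly take up that clearance. With the knob tight, the gripper could still square the carriage. I could only confirm that the knob is at its stop, not how firmly it holds.

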